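Clamp an oak block in the end-boring jig

ROBOT

A 6-joint arm with a two-finger parallel gripper is mounted at the origin on a cart in front of the work surface, level with it; the furniture and walls round the work are solid. World frame = base frame: x ahead of the robot, y to its left, z up, the work surface at z = 0. Lengths are in mm, angles in degrees, forces in N, time in s.
With the tool pointing down it reaches from about 350 to 875 mm from the base axis. Payload 15.5 kg.
Tool frame: the origin (TCP) lies midway between the tips of the shut fingers; the grasp point (between the pads) lies manip.tcp_to_grasp behind it (manip.tcp_to_grasp is the distance from the TCP to the grasp point, in mm); y points along the fingers, z is the direction in which the jaws open and shut, and the axes are right-handed (so a half turn about y gives the same grasp; the last joint's range is limited). The gripper opens to 85 mm and grips with 20 to 120 N. Pads are 22 mm wide; open, the fingers measure 114 mm over their backs; the gripper's body (76 mm by 85 mm) begins 54 mm behind the grasp point. The pads swing forward as they close: fully open they stand 13 mm farther back than shut.
Start: joints at [64.315, 28.281, 77.091, -0, 74.628, -5.472], TCP at [215.95, 586.509, 231.277] pointing down, gripper open.
Joint ranges: [-166.48, 166.48], [-47.26, 123.95], [12.59, 153.08], [-70.14, 250.14], [6.76, 159.57], [-176.63, 176.63]. Speed limits (degrees/s): [108.29, 108.29, 147.25, 172.46, 172.46, 172.46].

INTERFACE

Orientations are given as a 3x3 rotation matrix whose columns are the frame's x, y, z axes.
In Python, from bench import manip, viewer, ticket gives the robot as it stands.
- The arm moves only by the tool step_arm, never from a script. Its argument "series" is one flat list of numbers, 5 for each row, row after row: the shift along the world's x, y, z in m, then the turn about the world's z in rad, then the opening in per cent of the stroke, from 0 (shut) to 100 (fully open). A call has 1 to 8 rows; each row shifts and turns the commanded pose from where the row before left it; what a row does not reach is not made up. A row lasts 1/10 s, in which the tool goes at most 50 mm and 8.59 degrees, less where a joint would pass 70% of its speed; a pose out of reach is approached as far as the arm can. A call with a gripper value outside its range is refused whole. The fingers move at their own pace and stop on an object; "squeeze" is the grip in N (left out, the last holds). Time passes only in rows, so rows that do not move let the fingers close. It gives the time, the measured TCP pose, the force and the opening at its end, in the units of the state.
- manip.get_obs(): the state, without advancing time (a new reading comes with each control period).
- viewer.read_camera(name): name is "scene" or "top" or "wrist"; returns the picture (384x512x3 uint8, red, green, blue); there is no depth.
- viewer.camera_info(name): a dict with "fx", "fy", "cx", "cy" (pixels), "xyz" and "attitude" of the camera in the world; the wrist camera has in their place "tool_from_camera" (4x4, takes a point from camera to tool coordinates, whose origin is the TCP and whose axes are the tool frame's). Camera axes: x right, y down, z forward; pixel columns grow to the right and rows downward; lengths in mm; the calibration is good to about 2 mm. The wrist camera is an equidistant fisheye: a pixel r from the principal point sees the ray r / f radians off the axis. A picture is of the moment at which its call begins: read the wrist's pose just before it. camera_info takes no time and is no camera call.
- ticket.job_done(): hands the job in, once; it reports no verdict.
The state is a dict: "t": time; "q": joint angles; "qvel": joint speeds; "joint_efforts": joint torques, N m; "tcp_pos": TCP position; "ee_rot": TCP orientation; "contact_force": force on the tool from outside, world axes, zero at the start; "wrist_torque": the same for the moment, N m; "finger_gap": finger opening in mm.
Only numpy, scipy, OpenCV 4.12 (cv2) and the standard library are available. Lean on these libraries where they do the work, as an engineer would, in place of code of your own. Each camera call takes 0.05 s, during which the arm holds its last target.

TASK

Load the oak block into the end-boring jig. Lift the red-handled lever so that the two arched clamp arms spring open, set the block on the jig's bed, still standing on its long edge, flush against both the rear fence and the steel plate with the guide bushes, then press the lever fully down again so that the arms lock onto the block. Leave the try square, the nail tin and the pincers where they are.

Things in the scene. Friction and masses are not known exactly. Their poses are not given: they have to be found in the camera images.
- jig: End-boring jig, screwed to the bench at varying place and yaw. Axes: x from the robot, y left, z up; origin on the bench under the block's seat. Plywood bed 18 mm thick, x -53..92, y -155..115 mm. Block seated: lies along y on the bed, centre at x 0, y 0, z 68 mm. Lever at the right end. Behind the seat: clamp shaft (x 70, z 62 mm) and bearings; blue plate with the lever at y -108, top z 99 mm.
- fence_face (a point): Point on the front face of the jig's dark wooden rear fence, at jig x 22.5, y 0, z 34 mm; axes as the jig's. The face looks to jig -x and runs from y -80 to +90 mm; the fence is 14 mm thick, its top 50 mm above the bench.
- bush_plate_face (a point): Point on the inner face of the steel plate with two brass guide bushes at the jig's left end, at jig x 0, y 92.5, z 51 mm; axes as the jig's. The face looks to jig -y, spans x -25 to +36 mm, and its top is 84 mm above the bench; the plate is 14 mm thick.
- arms: Clamp: two dark steel arches at jig y +-45 mm, turning together on the shaft (origin at jig x 70, y 0, z 62 mm), driven by the lever through a toggle. Shut, their black rubber pads (20 mm wide) bear at jig x 0 on top of a seated block (118 mm above the bench); empty they stop about 3 mm lower. Open, they have swung 1.05 rad up and back, behind jig x 60 mm, below z 165 mm.
- lever (a joint): Angle of the lever, rad: 0 fully down (arms shut), 1.0 fully up (arms open). Turns about the jig's y axis. Lifted past about 0.2, it is thrown up by a spring and held there (3 N at the grip start it down again). Dead point at 0.05: press past it to the stop at 0, where it locks; a block resists the last push (2 to 5 N), and let go earlier the lever rises again.
- lever_grip (a point): Middle of the lever's red round grip, 20 mm diameter, 80 mm long. Axes turn with the lever: y along the hinge, -x along the grip to its free end. Lever down: at jig x -75, y -134, z 88 mm, grip level and pointing to jig -x, free space below and beside. Lever up: at about jig x -29, z 161 mm, grip steep (1 rad), its free end highest.
- lever_pivot (a point): Point on the lever's hinge axis in the lever's plane, at jig x 15, y -134, z 82 mm; lever_grip moves on a 90 mm radius about it.
- oak_block: Loose oak block 45 x 185 x 100 mm, 0.35 to 0.7 kg, standing on the bench on its long narrow edge left of the jig, its length roughly along the robot's x. The origin is in the middle of one 185 x 100 mm face, not the centre (see block_mid).
- block_mid (a point): Centre of the oak block, 50 mm above what it stands on. Axes: x across the 45 mm thickness, y along the 185 mm length, z up. Grasp it across the 45 mm, near the top. Either side may face the fence and either end the plate.
- try_square: Bystander: try square lying on the bench near its front edge, 129 x 234 x 16 mm; origin under its middle. Not to be disturbed.
- nail_tin: Bystander: round grey tin, 66 mm diameter, 75 mm high, left behind the jig; origin under its middle. Not to be disturbed.
- pincers: Bystander: dark iron pincers, 86 x 212 x 14 mm, lying on the bench in front of the jig's right part; origin under their middle. Not to be disturbed.

How it is judged:
By the outcome, as a careful person would: the job done as asked, in the order asked, and still so for the second after the job is handed in, with the robot touching nothing.
It also fails if it takes over 67 s, if anything falls off the work surface, if the arm or the gripper's body presses on something with over 40 N, if the wrist force passes 120 N, or if a joint passes its speed limit or range.

## Working session

There is one attempt and no reset: what is moved stays moved. The work goes in short steps, Python scripts to look and compute and a tool call to move; the robot and the scene stay as the last step left them, time stands still between calls to the robot, and variables do not carry over. Pictures are saved under pics/ and viewed, and the job is handed in when it is done.

Besides the shell and the picture viewer there is one more tool, called after ">>>" in YAML: its name, and indented under it one key for each argument. step_arm: Moves the arm, as the interface text tells. Its arguments: {"type":"object","properties":{"series":{"type":"array","items":{"type":"number"}},"squeeze":{"type":"number"}},"required":["series"]}

```bash
ls; mkdir -p pics
python3 - <<'E'
from bench import manip, viewer, ticket
import cv2,numpy as np
np.set_printoptions(precision=4,suppress=True)
print(manip.get_obs(), manip.tcp_to_grasp)
for n in ["scene","top","wrist"]:
    print(n,viewer.camera_info(n))
    im=viewer.read_camera(n); cv2.imwrite(f"pics/{n}0.png",im[:,:,::-1])
E
```

```text
pics
{'t': 0.0, 'q': array([64.3149, 28.3154, 77.1289, -0.0007, 74.628 , -5.4719]), 'qvel': array([ 0.002 ,  0.0323, -0.0082, -0.1202, -0.0549,  0.1797]), 'joint_efforts': array([ -0.0041, -88.2167, -38.3874,  -0.0006,   0.0103,   0.0001]), 'tcp_pos': array([215.7858, 586.1691, 230.6841]), 'ee_rot': array([[ 0.9384, -0.0005,  0.3455],
       [-0.3455, -0.0011,  0.9384],
       [-0.0001, -1.    , -0.0013]]), 'contact_force': array([-0.4303,  0.4608, -0.3856]), 'wrist_torque': array([ 0.042 ,  0.0207, -0.0135]), 'finger_gap': 85.44992056222952} 18.700000000000003
scene {'fx': 488.343908997777, 'fy': 488.343908997777, 'cx': 258.7780710157588, 'cy': 190.1552303858107, 'xyz': array([  86.5773, -608.6016,  690.8398]), 'attitude': array([[ 0.8576, -0.2927,  0.4228],
       [-0.5142, -0.4833,  0.7085],
       [-0.003 , -0.825 , -0.5651]])}
top {'fx': 499.3494024901183, 'fy': 499.3494024901183, 'cx': 250.70780122468557, 'cy': 180.11468864519816, 'xyz': array([ 464.7553,  165.384 , 1166.2376]), 'attitude': array([[-0.0002, -0.9974,  0.0718],
       [-0.9999,  0.0012,  0.014 ],
       [-0.0141, -0.0718, -0.9973]])}
wrist {'fx': 297.3186396354542, 'fy': 297.3186396354542, 'cx': 258.33611754740446, 'cy': 193.90026350427144, 'tool_from_camera': array([[   0.    ,    0.9506,    0.3104,  -80.2536],
       [  -0.001 ,   -0.3104,    0.9506, -142.3544],
       [   1.    ,   -0.0003,    0.0009,    1.387 ],
       [   0.    ,    0.    ,    0.    ,    1.    ]])}
```

View pics/scene0.png

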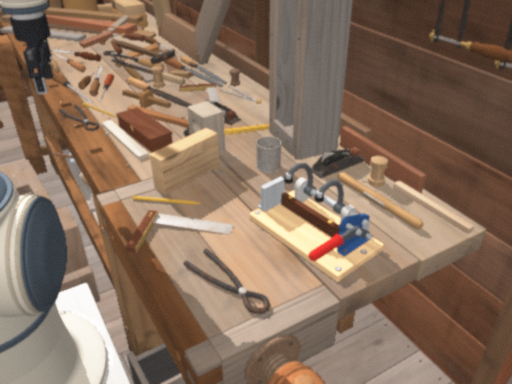

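View pics/top0.png

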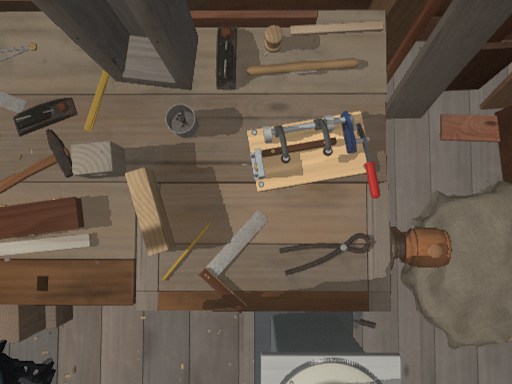

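View pics/wrist0.png

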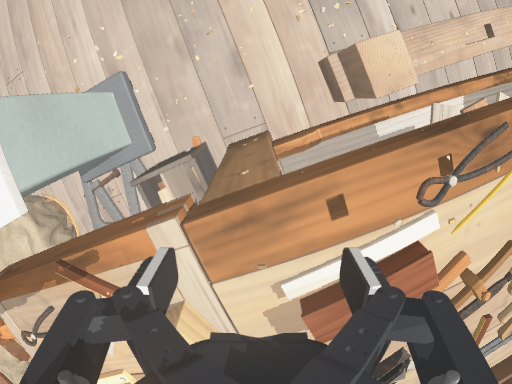

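Run:
```python
import cv2
a=cv2.imread("pics/top0.png")
cv2.imwrite("pics/t_jig.png",cv2.resize(a[95:205,235:395],None,fx=5,fy=5,interpolation=cv2.INTER_CUBIC))
cv2.imwrite("pics/t_blk.png",cv2.resize(a[155:265,110:220],None,fx=5,fy=5,interpolation=cv2.INTER_CUBIC))
a=cv2.imread("pics/scene0.png")
cv2.imwrite("pics/s_jig.png",cv2.resize(a[155:285,235:395],None,fx=4.5,fy=4.5,interpolation=cv2.INTER_CUBIC))
cv2.imwrite("pics/s_blk.png",cv2.resize(a[115:205,135:245],None,fx=5,fy=5,interpolation=cv2.INTER_CUBIC))
```

```text
(no output)
```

View pics/t_jig.png

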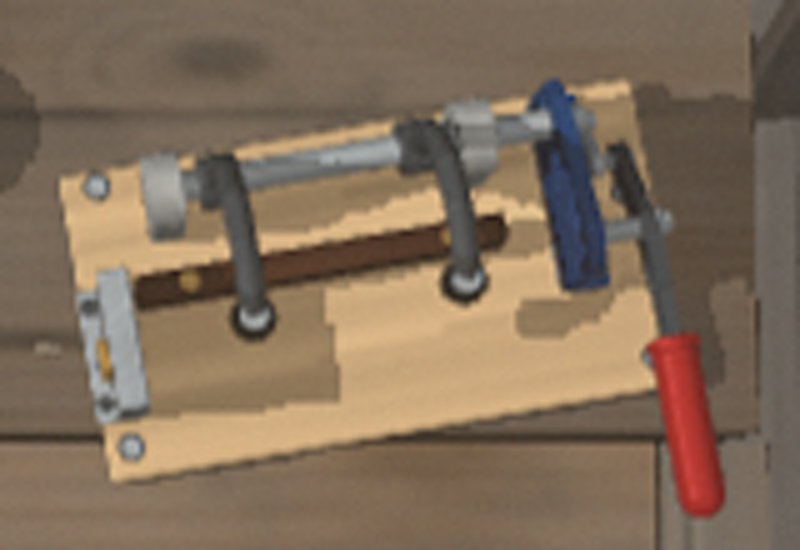

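View pics/t_blk.png

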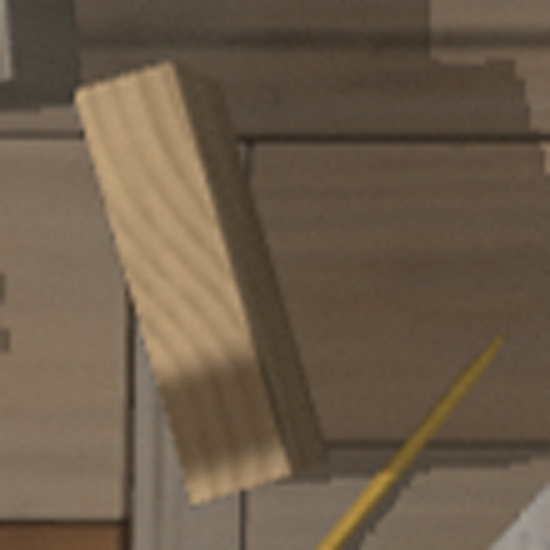

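View pics/s_jig.png

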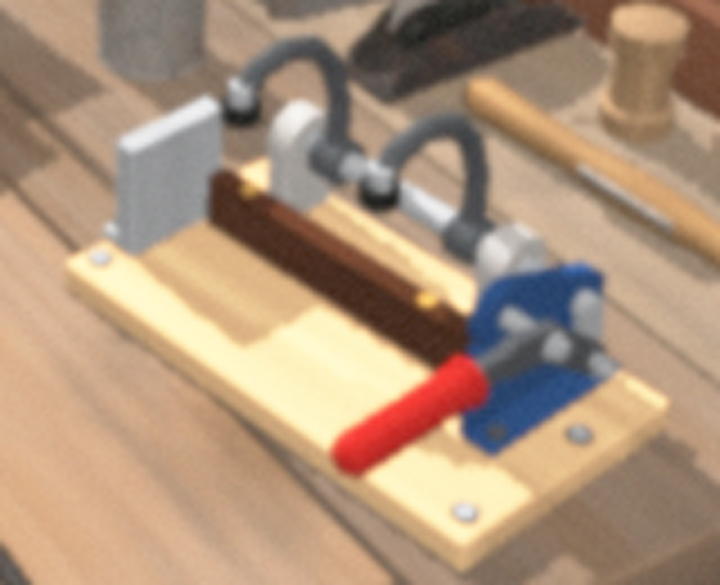

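View pics/s_blk.png

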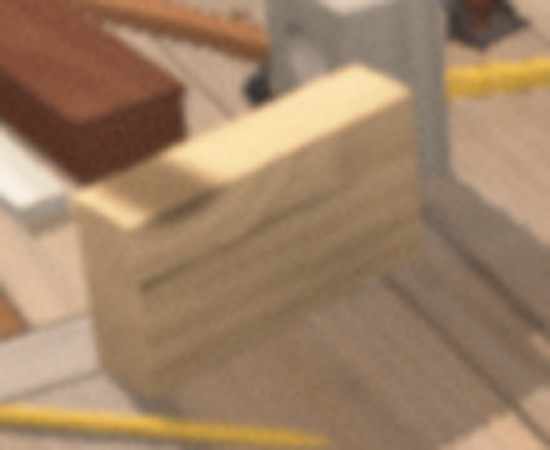

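```bash
cat > h.py <<'E'
from bench import manip, viewer, ticket
import cv2,numpy as np
from scipy.optimize import least_squares
np.set_printoptions(precision=3,suppress=True)
INFO={n:viewer.camera_info(n) for n in("scene","top")}
def proj(n,P):
    c=INFO[n]; p=(np.atleast_2d(P)-c["xyz"])@c["attitude"]
    return np.c_[c["fx"]*p[:,0]/p[:,2]+c["cx"],c["fy"]*p[:,1]/p[:,2]+c["cy"]]
def J2W(pose,P):
    x,y,a=pose; c,s=np.cos(a),np.sin(a); P=np.atleast_2d(P)
    return np.c_[x+c*P[:,0]-s*P[:,1],y+s*P[:,0]+c*P[:,1],P[:,2]]
def px(U,s,o): return (np.array(U)+.5)/s-.5+np.array(o)
def fit(obs,x0):
    f=lambda x:np.concatenate([(proj(n,J2W(x,P))[0]-px(U,s,o)) for n,P,U,s,o in obs])
    r=least_squares(f,x0,loss="soft_l1"); print(r.x,np.degrees(r.x[2]));print(f(r.x).reshape(-1,2)); return r.x
def grab(n,f,crop=None,s=1):
    a=viewer.read_camera(n)[:,:,::-1]
    if crop: u0,v0,u1,v1=crop; a=a[v0:v1,u0:u1]
    cv2.imwrite("pics/"+f,cv2.resize(a,None,fx=s,fy=s,interpolation=cv2.INTER_CUBIC))
E
python3 - <<'E'
from h import *
T=(5,(235,95));S=(4.5,(235,155))
j=fit([("top",(92,115,18),(60,178),*T),("top",(92,-155,18),(630,80),*T),("top",(-53,115,18),(110,482),*T),
("scene",(-53,115,18),(66,265),*S),("scene",(-53,-155,18),(462,548),*S),("scene",(92,-155,18),(668,400),*S),
("top",(36,92.5,84),(125,268),*T),("top",(-25,92.5,84),(148,412),*T)],(600,0,.2))
TB=(5,(110,155));SB=(5,(135,115))
b=fit([("top",(-22.5,92.5,100),(177,62),*TB)]*0+[("top",(22.5,-92.5,100),(290,472),*TB),("top",(-22.5,-92.5,100),(192,503),*TB),("top",(-22.5,92.5,100),(77,93),*TB),("top",(22.5,92.5,100),(177,62),*TB),
("scene",(-22.5,92.5,100),(360,65),*SB),("scene",(22.5,92.5,100),(412,95),*SB),("scene",(22.5,-92.5,100),(140,228),*SB),("scene",(-22.5,-92.5,100),(78,195),*SB),("scene",(22.5,-92.5,0),(150,403),*SB),("scene",(22.5,92.5,0),(425,250),*SB)]
,(450,400,-1.3)) if 0 else None
# block: x thickness axis -> image right (-y world), y length -> +x world : yaw ~ -90
b=fit([("top",(22.5,-92.5,100),(290,472),*TB),("top",(-22.5,-92.5,100),(192,503),*TB),("top",(-22.5,92.5,100),(77,93),*TB),("top",(22.5,92.5,100),(177,62),*TB),
("scene",(-22.5,92.5,100),(360,65),*SB),("scene",(22.5,92.5,100),(412,95),*SB),("scene",(22.5,-92.5,100),(140,228),*SB),("scene",(-22.5,-92.5,100),(78,195),*SB),("scene",(22.5,-92.5,0),(150,403),*SB),("scene",(22.5,92.5,0),(425,250),*SB)],(450,400,-1.3))
print("lever grip",J2W(j,[(-75,-134,88),(-115,-134,88),(15,-134,82),(-29,-134,161)]))
print(proj("top",J2W(j,[(-115,-134,88)])), px((705,510),*T))
for n,p in (("top",(170,112)),("scene",(268,163))):pass
E
```

```text
[592.826  63.757   0.172] 9.846563771060845
[[-0.742 -0.068]
 [-0.185 -0.457]
 [-0.003  0.573]
 [-1.365 -0.277]
 [-0.159  0.409]
 [ 0.491  1.012]
 [ 0.068 -0.008]
 [ 0.308 -1.366]]
[476.76  404.129  -1.281] -73.41675691543449
[[ 0.406  0.201]
 [-0.32   0.076]
 [-0.585 -1.048]
 [-0.508 -0.823]
 [-0.452  0.432]
 [ 0.963 -0.185]
 [-1.788  0.606]
 [-1.112  0.72 ]
 [ 0.933  0.445]
 [ 0.228  1.856]]
lever grip [[541.846 -81.095  88.   ]
 [502.435 -87.935  88.   ]
 [630.52  -65.704  82.   ]
 [587.168 -73.228 161.   ]]
[[375.478 198.473]] [375.6 196.6]
```

>>> step_arm:
  series: [0.02,-0.042,0,0.033,50,0.02,-0.042,0,0.033,50,0.02,-0.042,0,0.033,50,0.02,-0.042,0,0.033,50,0.02,-0.042,0,0.033,50,0.02,-0.042,0,0.033,50,0.02,-0.042,0,0.033,50,0.02,-0.042,0,0.033,50]
  squeeze: 25

```text
t: 0.95
tcp_pos: [376.3, 248.8, 231.3]
ee_rot: [[0.996, 0.0, 0.087], [-0.087, 0.0, 0.996], [0.0, -1.0, 0.0]]
contact_force: [0.7, 0.7, 0.1]
finger_gap: 42.9
```

>>> step_arm:
  series: [0.02,-0.042,0,0.033,50,0.02,-0.042,0,0.033,50,0.02,-0.042,0,0.033,50,0.02,-0.042,0,0.033,50,0.02,-0.042,0,0.033,50,0.02,-0.042,0,0.033,50,0.02,-0.042,0,0.033,50,0,0,0,0,50]

```text
t: 1.75
tcp_pos: [518.2, -48.0, 231.1]
ee_rot: [[0.99, 0.001, -0.139], [0.139, -0.001, 0.99], [0.001, -1.0, -0.001]]
contact_force: [0.6, 1.6, 0.6]
finger_gap: 42.8
```

>>> step_arm:
  series: [0.024,-0.033,0,0.032,50,0,0,-0.04,0,50,0,0,0,0,50]

```text
t: 2.05
tcp_pos: [537.8, -76.3, 187.7]
ee_rot: [[0.985, -0.006, -0.172], [0.172, 0.002, 0.985], [-0.006, -1.0, 0.003]]
contact_force: [-1.2, 0.6, 0.3]
finger_gap: 42.7
```

Run:
```python
from h import *
o=manip.get_obs();print(o["tcp_pos"],o["q"])
grab("wrist","w1.png",None,1.5);grab("top","t1.png",(300,100,420,220),5)
```

```text
[537.796 -76.267 187.703] [ -14.373   24.71    91.541    0.004   64.124 -114.291]
```

View pics/w1.png

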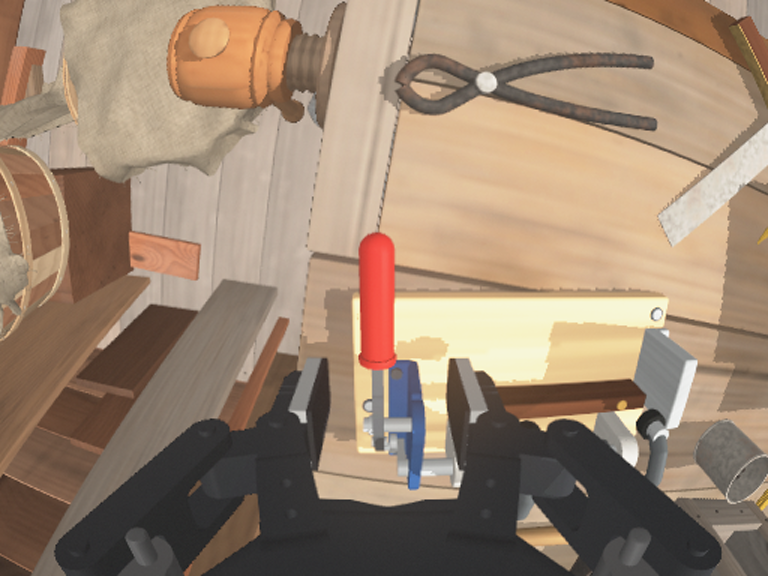

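View pics/t1.png

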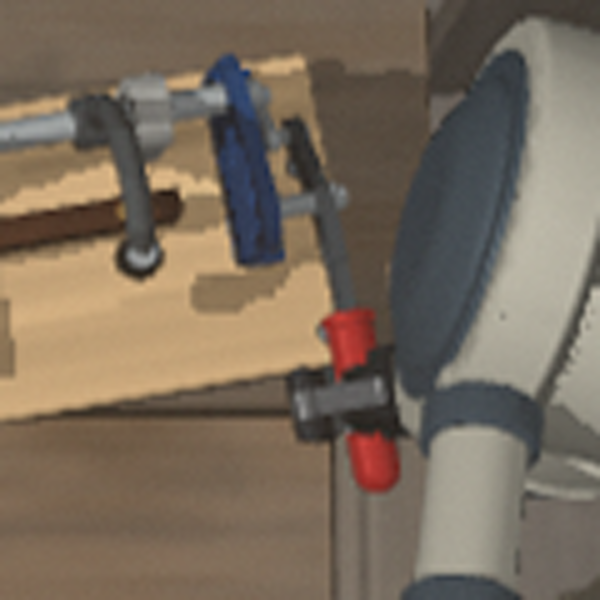

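```bash
cat >> h.py <<'E'
WI=viewer.camera_info("wrist")
def wproj(P,tcp,R):
    T=WI["tool_from_camera"]; p=(np.atleast_2d(P)-tcp)@R   # tool coords
    p=(p-T[:3,3])@T[:3,:3]
    r=np.hypot(p[:,0],p[:,1]); th=np.arctan2(r,p[:,2])
    return np.c_[WI["cx"]+WI["fx"]*th*p[:,0]/r, WI["cy"]+WI["fy"]*th*p[:,1]/r]
def wray(u,tcp,R,z):
    T=WI["tool_from_camera"]; d=np.array([(u[0]-WI["cx"])/WI["fx"],(u[1]-WI["cy"])/WI["fy"]]); th=np.hypot(*d)
    v=np.r_[d/th*np.sin(th),np.cos(th)]; v=R@(T[:3,:3]@v); o=tcp+R@T[:3,3]
    return o+v*(z-o[2])/v[2]
E
python3 - <<'E'
from h import *
o=manip.get_obs();t,R=o["tcp_pos"],o["ee_rot"];print(t,R)
# pic was taken slightly earlier; stored pose
j=np.array([592.826,63.757,.1718])
obs=[((-53,115,18),(668,298)),((-53,-155,18),(353,295)),((92,-155,18),(358,452)),((-115,-134,88),(377,234)),((-35,-134,88),(377,364)),((-25,92.5,84),(694,357)),((-25,106.5,84),(642,329))]
for P,u in obs: print(P,px(u,1.5,(0,0)),wproj(J2W(j,P),t,R)[0])
c=j.copy();c1,s1=np.cos(j[2]),np.sin(j[2])
for u in[(377,234),(377,300),(377,364)]:
    w=wray(px(u,1.5,(0,0)),t,R,88); d=w[:2]-j[:2]; print(w,"jig",d@[c1,s1],d@[-s1,c1])
E
```

```text
[539.091 -75.848 191.228] [[ 0.985 -0.002 -0.173]
 [ 0.173  0.001  0.985]
 [-0.002 -1.     0.001]]
(-53, 115, 18) [445.167 198.5  ] [444.874 194.537]
(-53, -155, 18) [235.167 196.5  ] [232.728 194.241]
(92, -155, 18) [238.5   301.167] [236.43  298.291]
(-115, -134, 88) [251.167 155.833] [249.512 149.674]
(-35, -134, 88) [251.167 242.5  ] [250.101 236.539]
(-25, 92.5, 84) [462.5   237.833] [455.073 236.862]
(-25, 106.5, 84) [427.833 219.167] [464.064 236.145]
[507.369 -85.685  88.   ] jig -109.74702251097735 -132.63294453629715
[545.857 -79.174  88.   ] jig -70.71292548300012 -132.7971406450587
[587.178 -72.277  88.   ] jig -28.820576304336317 -133.0662382345887
```

>>> step_arm:
  series: [0.003,-0.004,-0.04,0,50,0,0,-0.04,0,50,0,0,-0.03,0,50,0,0,-0.012,0,50,0,0,0,0,50,0,0,0,0,0,0,0,0,0,0,0,0,0,0,0]
  squeeze: 25

```text
t: 2.95
tcp_pos: [544.2, -81.3, 71.3]
ee_rot: [[0.985, 0.003, -0.173], [0.173, -0.002, 0.985], [0.003, -1.0, -0.002]]
contact_force: [-0.3, -6.1, 3.1]
finger_gap: 19.0
```

>>> step_arm:
  series: [0,0,0,0,0,0,0,0,0,0]

```text
t: 3.15
tcp_pos: [544.2, -81.3, 71.3]
ee_rot: [[0.985, 0.003, -0.173], [0.173, -0.002, 0.985], [0.003, -1.0, -0.002]]
contact_force: [-0.1, -5.9, 3.9]
finger_gap: 19.2
```

Run:
```python
from h import *
o=manip.get_obs();print(o["tcp_pos"],o["finger_gap"],o["contact_force"])
grab("wrist","w2.png",None,1.5)
j=np.array([592.826,63.757,.1718])
a0=np.arctan2(6,90);
for th in [0,.1,.2,.3,.4,.5,.6,.7,.8,.9,.97]:
    # grip rel pivot (-90,0,6) rotated upward by th
    x=-90*np.cos(th)+6*np.sin(th); z=90*np.sin(th)+6*np.cos(th)
    print(th,J2W(j,(15+x,-134,82+z))[0]-J2W(j,(-75,-134,88))[0])
```

```text
[544.178 -81.28   71.252] 19.20361861987716 [-0.125 -5.879  3.908]
0 [0. 0. 0.]
0.1 [1.033 0.179 8.955]
0.2 [ 2.942  0.51  17.761]
0.3 [ 5.708  0.99  26.329]
0.4 [ 9.302  1.614 34.574]
0.5 [13.69   2.375 42.414]
0.6 [18.826  3.267 49.77 ]
0.7 [24.661  4.279 56.569]
0.8 [31.135  5.402 62.742]
0.9 [38.185  6.625 68.229]
0.97 [43.424  7.534 71.632]
```

View pics/w2.png

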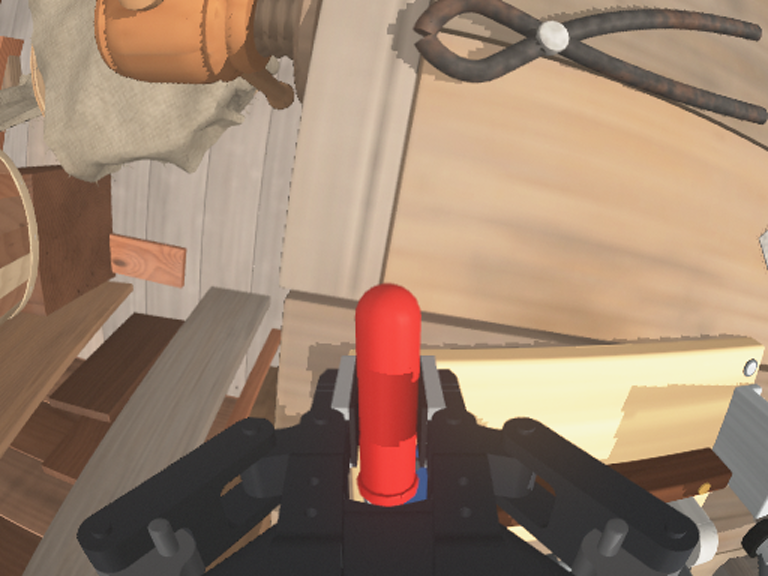

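>>> step_arm:
  series: [0.001,0,0.009,0,0,0.002,0,0.009,0,0,0.003,0.0005,0.0085,0,0,0,0,0,0,0]

```text
t: 3.6
tcp_pos: [549.9, -80.3, 97.6]
ee_rot: [[0.985, 0.002, -0.173], [0.173, -0.001, 0.985], [0.002, -1.0, -0.001]]
contact_force: [-0.4, -5.8, -0.3]
finger_gap: 18.7
```

>>> step_arm:
  series: [0.0035,0.0005,0.008,0,0,0.0045,0.001,0.008,0,0,0.005,0.001,0.0075,0,0,0.006,0.001,0.007,0,0,0.0065,0.001,0.006,0,0,0.007,0.001,0.0055,0,0,0.003,0.0005,0.002,0,0,0,0,0,0,0]

```text
t: 4.4
tcp_pos: [584.8, -74.1, 140.1]
ee_rot: [[0.985, 0.001, -0.174], [0.174, -0.001, 0.985], [0.001, -1.0, -0.001]]
contact_force: [1.1, -5.5, 0.4]
finger_gap: 18.6
```

Run:
```python
from h import *
o=manip.get_obs();print(o["tcp_pos"],o["finger_gap"],o["contact_force"])
grab("wrist","w3.png",None,1.5)
```

```text
[584.835 -74.147 140.052] 18.55224295616169 [ 1.118 -5.463  0.441]
```

View pics/w3.png

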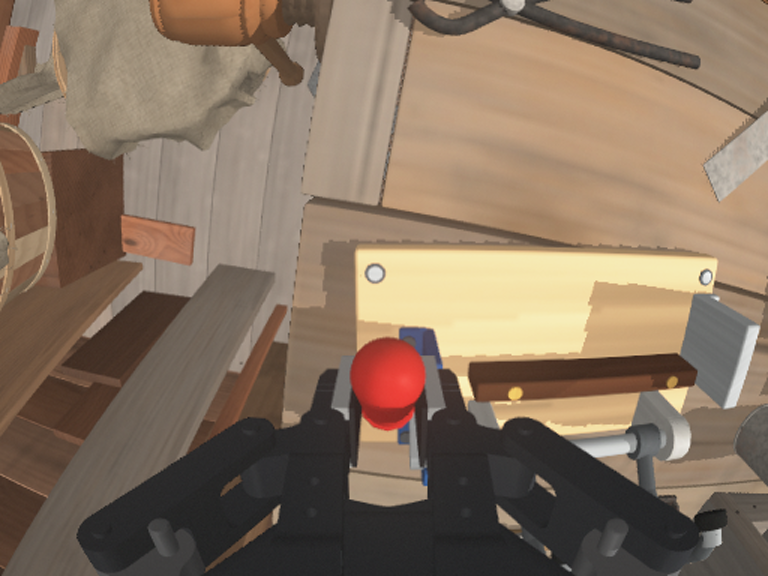

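>>> step_arm:
  series: [0,0,0,0,50,0,0,0,0,50,0,0,0.02,0,50,0,0,0.04,0,50,0,0,0.04,0,50,-0.01,0.04,0.01,0.02,100,-0.01,0.045,0,0.02,100,-0.01,0.045,0,0.02,100]

```text
t: 5.25
tcp_pos: [553.8, 57.4, 250.2]
ee_rot: [[0.973, 0.001, -0.232], [0.232, 0.0, 0.973], [0.001, -1.0, 0.0]]
contact_force: [0.3, 0.1, -1.1]
finger_gap: 83.5
```

>>> step_arm:
  series: [-0.01,0.045,0,0.02,100,-0.01,0.045,0,0.02,100,-0.01,0.045,0,0.02,100,-0.01,0.045,0,0,100,-0.01,0.045,0,0,100,-0.01,0.045,0,0,100,-0.01,0.045,0,0,100,-0.01,0.03,0,0,100]

```text
t: 6.05
tcp_pos: [473.1, 403.8, 249.5]
ee_rot: [[0.957, -0.001, -0.291], [0.291, 0.0, 0.957], [-0.0, -1.0, 0.001]]
contact_force: [1.3, 0.7, -0.0]
finger_gap: 85.5
```

>>> step_arm:
  series: [0,0,0,0,100,0,0,0,0,100]

```text
t: 6.25
tcp_pos: [473.8, 401.3, 249.4]
ee_rot: [[0.957, -0.001, -0.291], [0.291, -0.0, 0.957], [-0.001, -1.0, -0.0]]
contact_force: [0.7, 0.2, 1.3]
finger_gap: 85.2
```

Run:
```python
from h import *
o=manip.get_obs();print(o["tcp_pos"],o["ee_rot"],o["q"],o["finger_gap"],o["contact_force"])
grab("wrist","w4.png",None,1.5); grab("top","t4.png",None,1.5);grab("scene","s4.png",(235,120,395,285),4.5)
np.save("w4.npy",np.r_[o["tcp_pos"],o["ee_rot"].ravel()])
```

```text
[473.753 401.321 249.385] [[ 0.957 -0.001 -0.291]
 [ 0.291 -0.     0.957]
 [-0.001 -1.    -0.   ]] [ 34.759  27.058  76.279   0.001  76.713 -72.187] 85.1804128378692 [0.706 0.153 1.301]
```

View pics/w4.png

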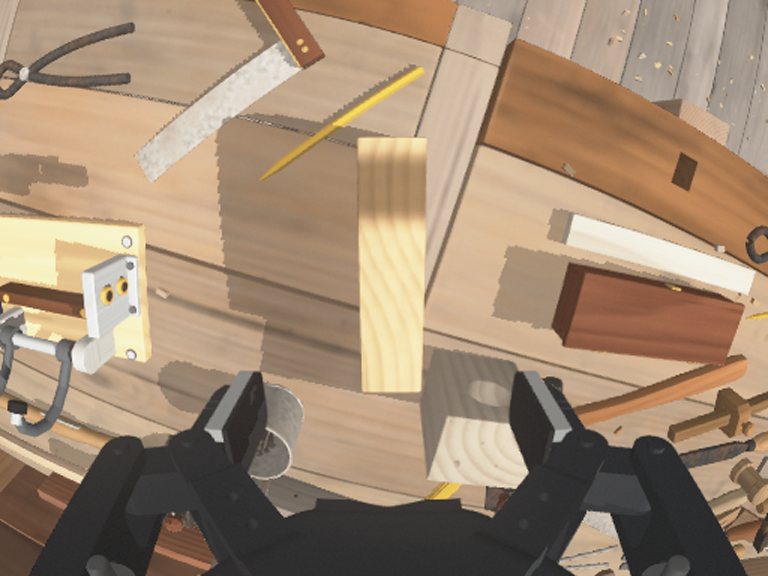

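View pics/t4.png

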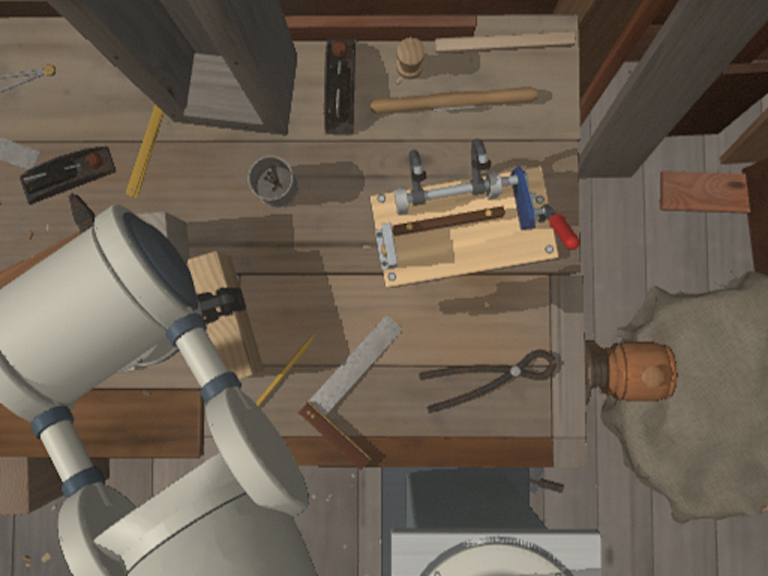

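View pics/s4.png

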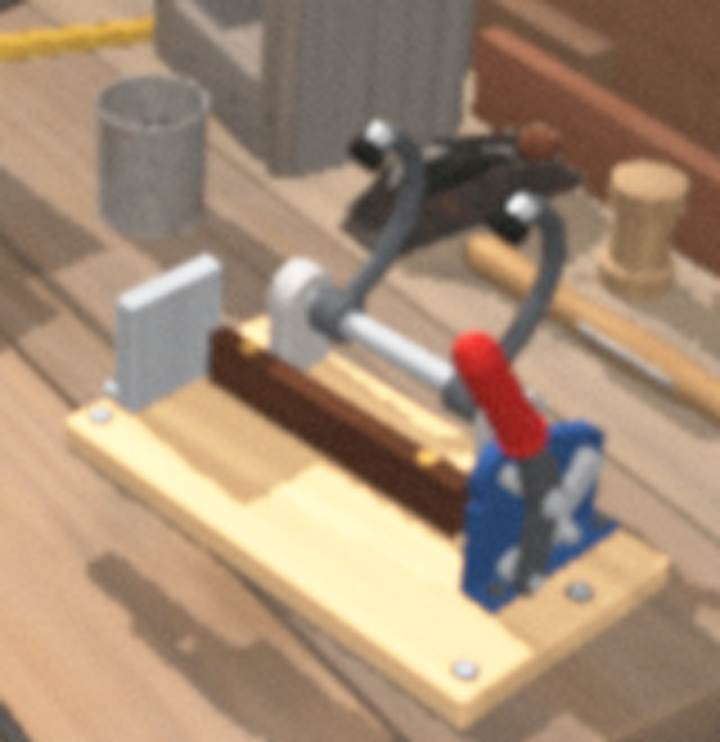

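```bash
python3 - <<'E'
from h import *
d=np.load("w4.npy");t=d[:3];R=d[3:].reshape(3,3)
c=[wray(px(u,1.5,(0,0)),t,R,100) for u in[(358,139),(427,138),(421,391),(361,391)]]
print(np.array(c),np.mean(c,0)); c=np.array(c)
print(np.linalg.norm(c[0]-c[3]),np.linalg.norm(c[0]-c[1]))
v=(c[2]+c[3]-c[0]-c[1]);print(np.degrees(np.arctan2(v[1],v[0])))
# jig points from wrist
j=np.array([592.826,63.757,.1718])
for P,u in [((-53,115,18),(145,227)),((92,115,18),(151,358)),((-25,92.5,84),(84,275)),((-25,106.5,84),(135,252))]:
    w=wray(px(u,1.5,(0,0)),t,R,P[2]); print(w,J2W(j,P)[0])
E
python3 -c "
import cv2;a=cv2.imread('pics/w4.png')[200:400,0:200];cv2.imwrite('pics/w4c.png',cv2.resize(a,None,fx=3,fy=3))"
```

```text
[[395.803 359.322 100.   ]
 [382.139 401.549 100.   ]
 [557.454 454.906 100.   ]
 [570.627 411.403 100.   ]] [476.506 406.795 100.   ]
182.41640873588145 44.3822904830305
16.75873091078662
[520.006 179.04   18.   ] [520.946 168.003  18.   ]
[655.885 201.262  18.   ] [663.812 192.792  18.   ]
[555.159 157.368  84.   ] [552.381 150.621  84.   ]
[520.73  208.187  84.   ] [549.987 164.415  84.   ]
```

View pics/w4c.png

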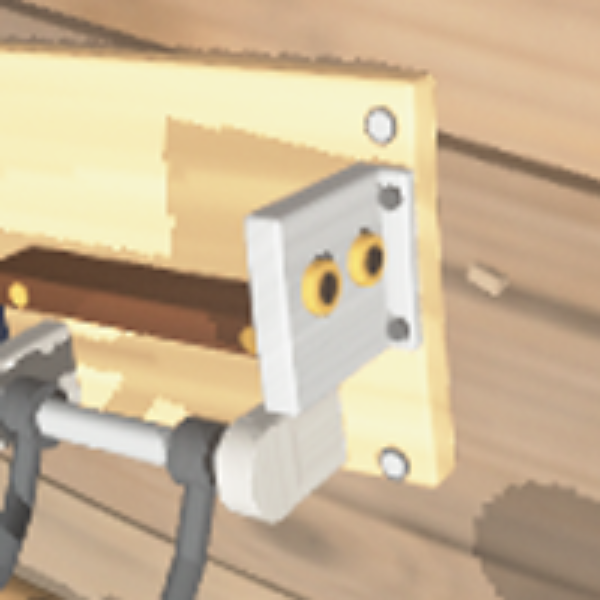

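Run:
```python
import cv2
a=cv2.imread('pics/w3.png')[230:430,340:760];cv2.imwrite('pics/w3c.png',cv2.resize(a,None,fx=1.9,fy=1.9,interpolation=cv2.INTER_CUBIC))
```

```text
(no output)
```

View pics/w3c.png

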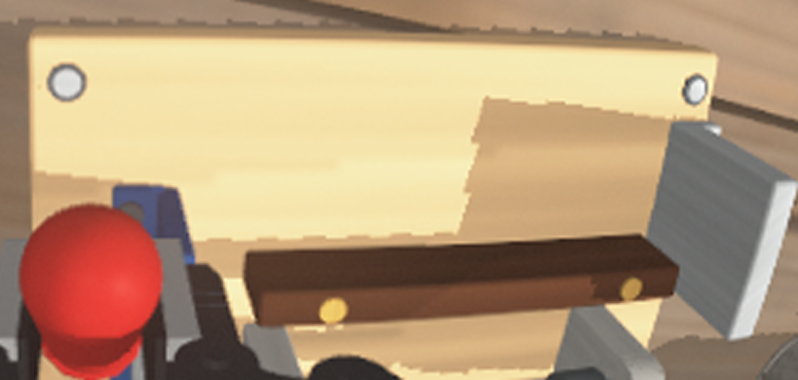

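Run:
```python
from h import *
t=np.array([584.835,-74.147,140.052]);a=np.arctan2(.985,-.174)
z=np.array([np.cos(a),np.sin(a),0]);y=np.array([0,0,-1.]);R=np.c_[np.cross(y,z),y,z]
W=[((-53,-155,18),(30,33)),((-53,115,18),(716,54)),((22.5,-80,50),(254,289)),((22.5,90,50),(678,266)),((22.5,-80,18),(245,254)),((22.5,90,18),(642,237)),((-25,92.5,84),(775,182)),((36,92.5,84),(733,337))]
T=(5,(235,95));S=(4.5,(235,155))
O=[("top",(92,115,18),(60,178),*T),("top",(92,-155,18),(630,80),*T),("top",(-53,115,18),(110,482),*T),
("scene",(-53,115,18),(66,265),*S),("scene",(-53,-155,18),(462,548),*S),("scene",(92,-155,18),(668,400),*S),
("top",(36,92.5,84),(125,268),*T),("top",(-25,92.5,84),(148,412),*T)]
fw=lambda x:np.concatenate([wproj(J2W(x,P),t,R)[0]-px(px(u,1.9,(340,230)),1.5,(0,0)) for P,u in W])
fo=lambda x:np.concatenate([(proj(n,J2W(x,P))[0]-px(U,s,o)) for n,P,U,s,o in O])
for f in (fw,fo,lambda x:np.r_[fw(x)/2,fo(x)]):
    r=least_squares(f,(592,63,.17),loss="soft_l1");print(r.x,np.degrees(r.x[2]));print(f(r.x).reshape(-1,2).T)
```

```text
[594.019  65.28    0.168] 9.65253492901818
[[-1.18   1.941  2.189  1.659 -0.354 -0.706  0.214 -2.146]
 [ 0.203 -0.207  0.676  0.015 -2.796 -2.154  0.372  1.487]]
[592.826  63.757   0.172] 9.84656354313587
[[-0.742 -0.185 -0.003 -1.365 -0.159  0.491  0.068  0.308]
 [-0.068 -0.457  0.573 -0.277  0.409  1.012 -0.008 -1.366]]
[593.597  64.309   0.171] 9.796449479764817
[[-1.148  0.731  0.669  0.654 -0.566 -0.539 -0.101 -1.214 -0.953 -0.384
  -0.27  -1.172 -0.089  0.575 -0.178  0.037]
 [-0.    -0.494  0.168 -0.298 -1.56  -1.374 -0.198  0.449 -0.444 -0.733
   0.2   -0.535  0.109  0.785 -0.396 -1.754]]
```

>>> step_arm:
  series: [0.003,0.004,-0.045,0,100,0,0,-0.045,0,100,0,0,-0.045,0,100,0,0,-0.03,0,100,0,0,-0.022,0,100,0,0,0,0,100,0,0,0,0,40,0,0,0,0,0]
  squeeze: 60

```text
t: 7.2
tcp_pos: [478.4, 405.2, 64.4]
ee_rot: [[0.957, 0.002, -0.29], [0.29, 0.001, 0.957], [0.002, -1.0, 0.001]]
contact_force: [0.1, 0.1, 0.3]
finger_gap: 59.0
```

>>> step_arm:
  series: [0,0,0,0,0,0,0,0,0,0,0,0,0,0,0]

```text
t: 7.5
tcp_pos: [478.3, 405.3, 64.5]
ee_rot: [[0.957, 0.002, -0.29], [0.29, 0.001, 0.957], [0.002, -1.0, 0.001]]
contact_force: [0.6, -2.3, 9.3]
finger_gap: 44.5
```

Run:
```python
from h import *
o=manip.get_obs();print(o["tcp_pos"],o["finger_gap"],o["contact_force"])
grab("wrist","w5.png",None,1.5)
```

```text
[478.265 405.339  64.519] 44.45902585052169 [ 0.649 -2.298  9.331]
```

View pics/w5.png

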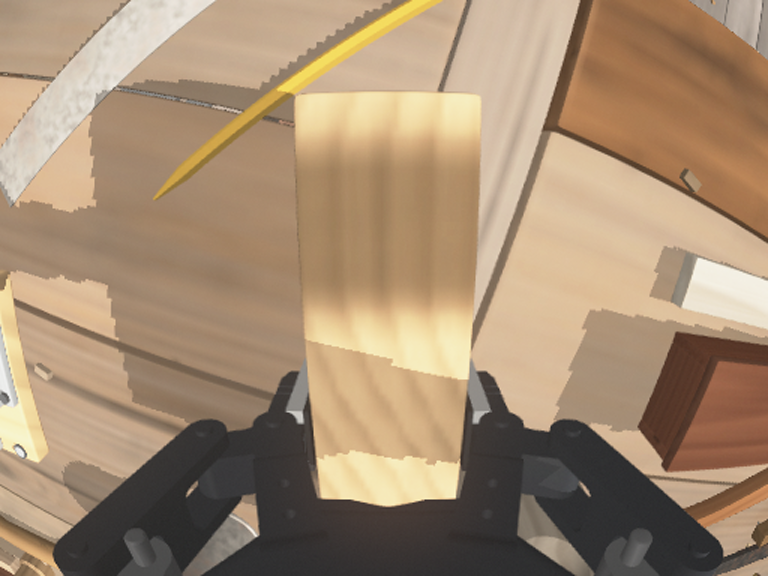

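Run:
```python
from h import *
o=manip.get_obs();t,R=o["tcp_pos"],o["ee_rot"]
for u in [(295,94),(388,92),(481,94)]:
    w=wray(px(u,1.5,(0,0)),t,R,100); print(w,(w-t)@R)
```

```text
[394.713 358.647 100.   ] [-93.452 -35.744 -20.403]
[388.515 379.739 100.   ] [-93.267 -35.731   1.58 ]
[381.944 400.737 100.   ] [-93.467 -35.72   23.581]
```

>>> step_arm:
  series: [0,0,0.03,0,0,0,0,0.05,0,0,0,0,0.055,-0.03,0,0,-0.015,0,-0.12,0,0,-0.015,0,-0.12,0,0,-0.015,0,-0.12,0,0,-0.015,0,-0.12,0,0,-0.015,0,-0.12,0]

```text
t: 8.35
tcp_pos: [477.3, 329.3, 193.5]
ee_rot: [[0.943, 0.001, 0.334], [-0.334, 0.0, 0.943], [0.0, -1.0, 0.0]]
contact_force: [0.3, -0.7, -4.0]
finger_gap: 44.0
```

>>> step_arm:
  series: [0.01,-0.015,0,-0.12,0,0.01,-0.015,0,-0.12,0,0.01,-0.02,0,-0.12,0,0.01,-0.02,0,-0.12,0,0.01,-0.02,0,-0.12,0,0.01,-0.02,0,-0.12,0,0.01,-0.03,0,-0.12,0,0,0,0,0,0]

```text
t: 9.15
tcp_pos: [548.5, 187.1, 193.4]
ee_rot: [[0.379, 0.001, 0.926], [-0.926, -0.001, 0.379], [0.001, -1.0, 0.001]]
contact_force: [0.5, 1.6, -4.1]
finger_gap: 44.2
```

>>> step_arm:
  series: [0.01,-0.03,0,-0.073,0,0.01,-0.033,0,-0.073,0,0.01,-0.033,0,-0.073,0,0.008,-0.033,0,0,0,0,0,0,0,0,0,0,0,0,0]

```text
t: 9.75
tcp_pos: [585.4, 60.7, 193.2]
ee_rot: [[0.174, 0.0, 0.985], [-0.985, 0.0, 0.174], [-0.0, -1.0, 0.0]]
contact_force: [-0.8, 0.8, -4.3]
finger_gap: 44.6
```

Run:
```python
from h import *
o=manip.get_obs();t,R=o["tcp_pos"],o["ee_rot"];print(t,np.degrees(np.arctan2(R[1,2],R[0,2])),o["finger_gap"],o["contact_force"],o["q"])
grab("wrist","w6.png",None,1.5);grab("top","t6.png",(210,70,400,220),4);grab("scene","s6.png",(200,110,390,285),4)
np.save("w6.npy",np.r_[t,R.ravel()])
```

```text
[585.364  60.665 193.204] 10.044727161190353 44.59298319478816 [-0.77   0.767 -4.324] [ 0.096 27.573 85.127  0.016 67.284 -9.955]
```

View pics/w6.png

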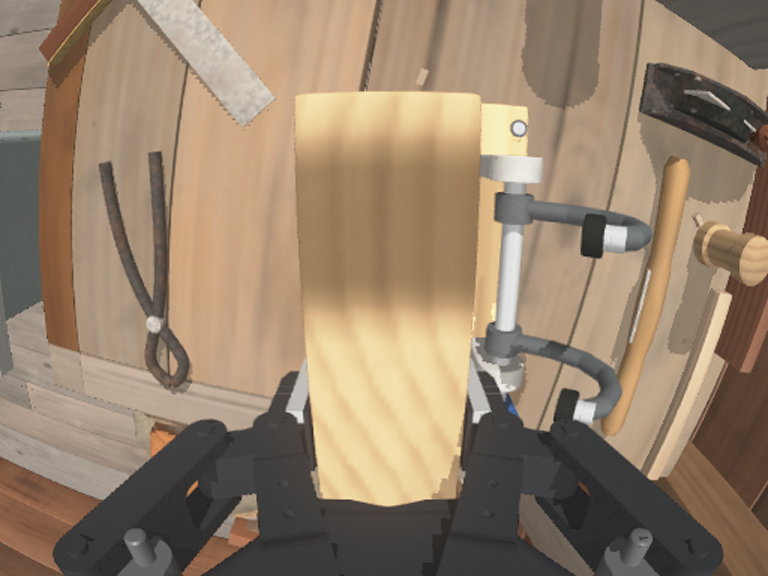

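View pics/s6.png

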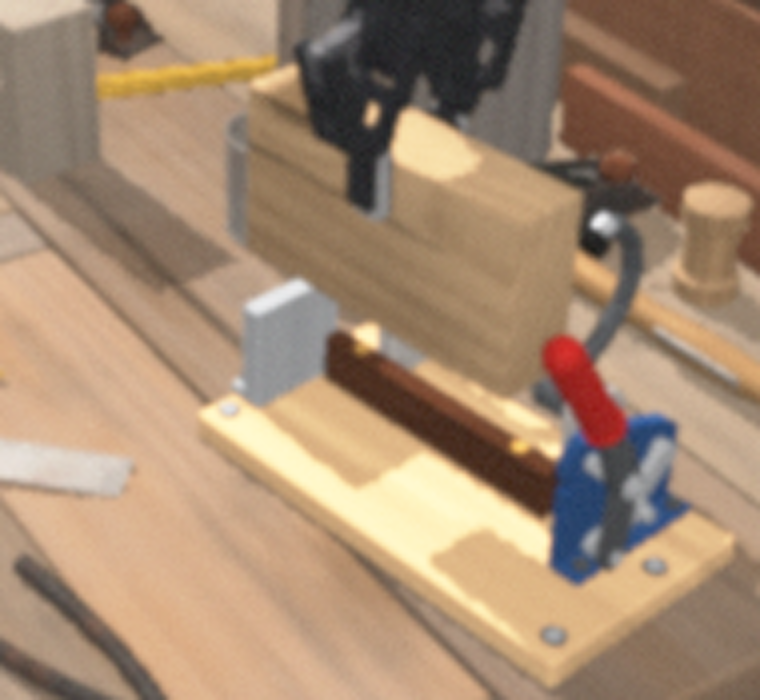

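View pics/t6.png

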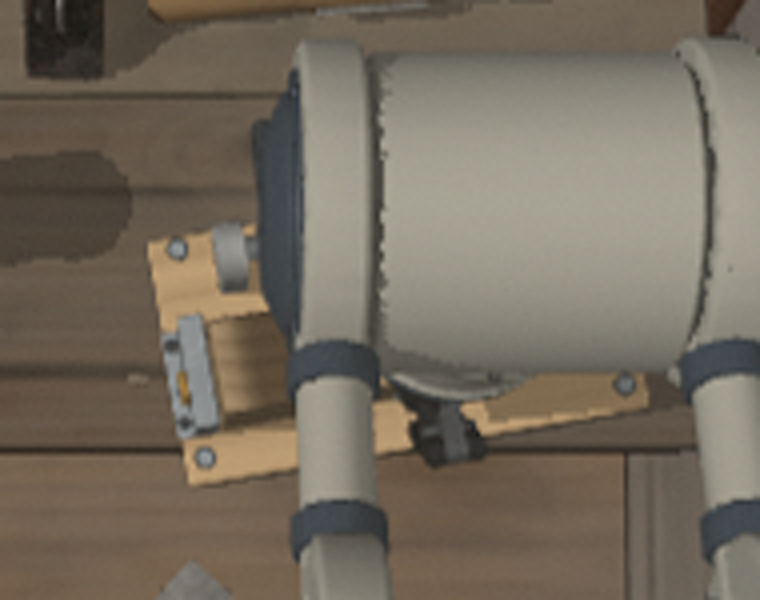

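>>> step_arm:
  series: [0.001,-0.003,0,-0.004,0,0,0,-0.03,0,0,0,0,-0.03,0,0,0,0,-0.02,0,0,0,0,-0.01,0,0,0,0,0,0,0,0,0,0,0,0]

```text
t: 10.6
tcp_pos: [586.9, 58.2, 103.6]
ee_rot: [[0.171, 0.001, 0.985], [-0.985, 0.0, 0.171], [0.0, -1.0, 0.001]]
contact_force: [-0.2, -0.3, -3.2]
finger_gap: 44.2
```

```bash
cat >> h.py <<'E'
def st():
    o=manip.get_obs();t,R=o["tcp_pos"],o["ee_rot"]
    c,s=np.cos(np.radians(9.8)),np.sin(np.radians(9.8));d=t-[593.6,64.3,0]
    f=o["contact_force"]
    print("t",round(o["t"],2),"tcp",t,"jig",round(c*d[0]+s*d[1],2),round(-s*d[0]+c*d[1],2),"yaw",np.degrees(np.arctan2(R[1,2],R[0,2])),"gap",o["finger_gap"],"Fjig",c*f[0]+s*f[1],-s*f[0]+c*f[1],f[2],"M",o["wrist_torque"])
    return t,R
E
python3 - <<'E'
from h import *
t,R=st()
grab("wrist","w7.png",None,1.5);grab("scene","s7.png",(200,110,390,285),4);grab("top","t7.png",(230,110,330,220),5)
E
```

```text
t 10.6 tcp [586.948  58.191 103.556] jig -7.59 -4.89 yaw 9.87188866522053 gap 44.23227227001823 Fjig -0.27611153481088024 -0.29979412124395266 -3.159235207510566 M [-0.059  0.004  0.071]
```

View pics/s7.png

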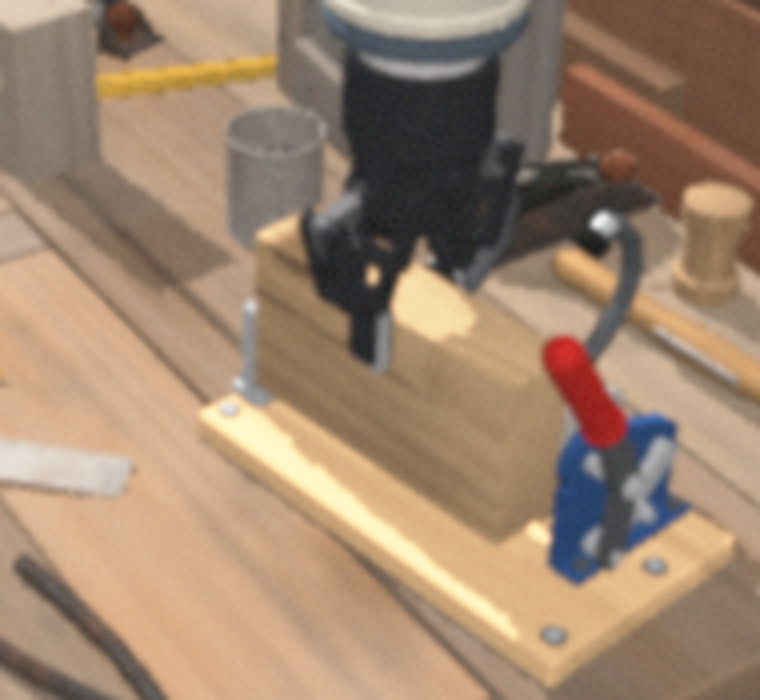

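View pics/t7.png

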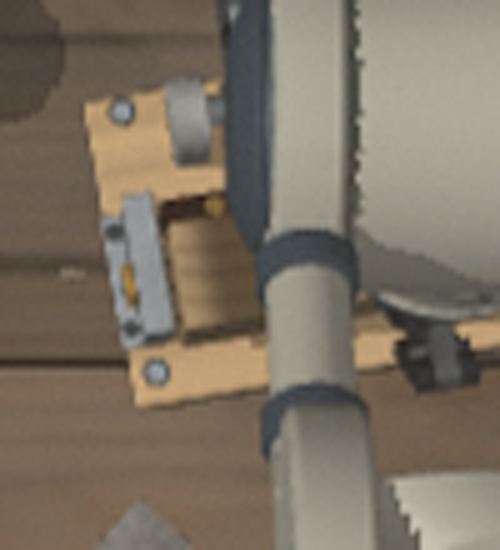

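View pics/w7.png

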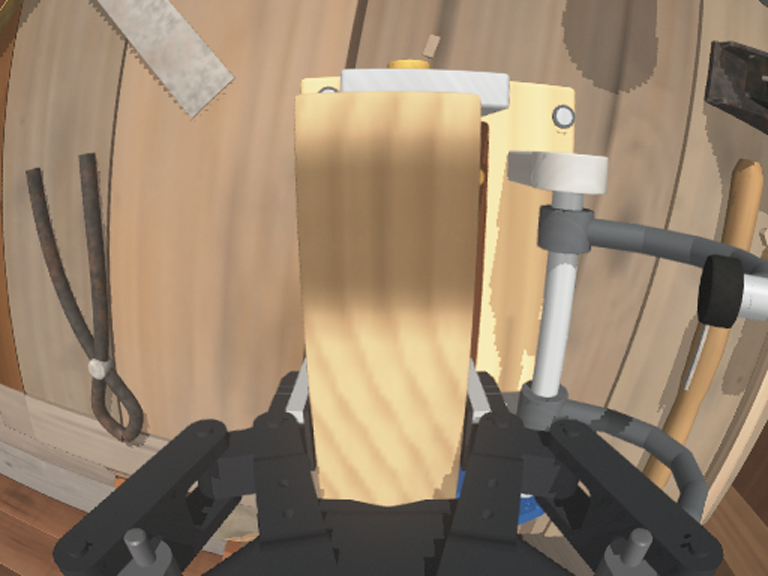

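>>> step_arm:
  series: [0,0,-0.008,0,0,0,0,-0.006,0,0,0,0,-0.004,0,0,0,0,-0.001,0,0,0,0,-0.001,0,0,0,0,0,0,0]

```text
t: 11.35
tcp_pos: [586.5, 58.0, 82.7]
ee_rot: [[0.171, -0.0, 0.985], [-0.985, -0.0, 0.171], [0.0, -1.0, -0.0]]
contact_force: [-0.4, 0.2, -3.9]
finger_gap: 44.1
```

```bash
python3 -c "
from h import *
st()"
```

```text
t 11.35 tcp [586.472  57.995  82.684] jig -8.1 -5.0 yaw 9.852894035895632 gap 44.0683932635248 Fjig -0.39586577091148073 0.25422256822472866 -3.941268122645417 M [0.017 0.013 0.012]
```

>>> step_arm:
  series: [0.003,0.0005,0,0,0,0.002,0.0003,0,0,0,0.001,0.0002,0,0,0,0.001,0.0002,0,0,0,0,0,0,0,0]

```text
t: 11.85
tcp_pos: [593.6, 59.3, 82.8]
ee_rot: [[0.171, 0.0, 0.985], [-0.985, 0.0, 0.171], [-0.0, -1.0, 0.0]]
contact_force: [-0.0, 0.1, -4.2]
finger_gap: 44.4
```

```bash
python3 -c "
from h import *
st()"
```

```text
t 11.85 tcp [593.57   59.26   82.776] jig -0.89 -4.96 yaw 9.856643644396266 gap 44.40528177372882 Fjig -0.0002716664283796341 0.12549761735284862 -4.2396996085180545 M [ 0.04  -0.013  0.019]
```

>>> step_arm:
  series: [0.0007,0.0001,0,0,0,0.0007,0.0001,0,0,0,0,0,0,0,0]

```text
t: 12.15
tcp_pos: [594.9, 59.4, 82.8]
ee_rot: [[0.171, 0.0, 0.985], [-0.985, 0.0, 0.171], [-0.0, -1.0, 0.0]]
contact_force: [-0.4, 0.8, -4.6]
finger_gap: 44.2
```

>>> step_arm:
  series: [0.0007,0.0001,0,0,0,0.0007,0.0001,0,0,0,0,0,0,0,0]

```text
t: 12.45
tcp_pos: [595.3, 59.6, 82.6]
ee_rot: [[0.171, -0.002, 0.985], [-0.985, -0.0, 0.171], [-0.0, -1.0, -0.002]]
contact_force: [-5.6, -1.5, -2.6]
finger_gap: 44.2
```

>>> step_arm:
  series: [-0.0003,0.002,0,0,0,-0.0002,0.001,0,0,0,-0.0001,0.0005,0,0,0,0,0,0,0,0]

```text
t: 12.85
tcp_pos: [594.9, 61.7, 82.5]
ee_rot: [[0.171, -0.002, 0.985], [-0.985, -0.002, 0.171], [0.002, -1.0, -0.002]]
contact_force: [-4.4, -14.1, -2.4]
finger_gap: 44.3
```

```bash
python3 -c "
from h import *
st()"
```

```text
t 12.85 tcp [594.896  61.665  82.504] jig 0.83 -2.82 yaw 9.85583251135919 gap 44.294057959010644 Fjig -6.7338209205201505 -13.16173345870376 -2.4483615086829937 M [-2.331  0.803 -0.253]
```

Run:
```python
from h import *
grab("wrist","w8.png",(150,20,450,220),2.6);grab("scene","s8.png",(200,110,390,285),4);grab("top","t8.png",(240,120,320,200),7)
```

```text
(no output)
```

View pics/w8.png

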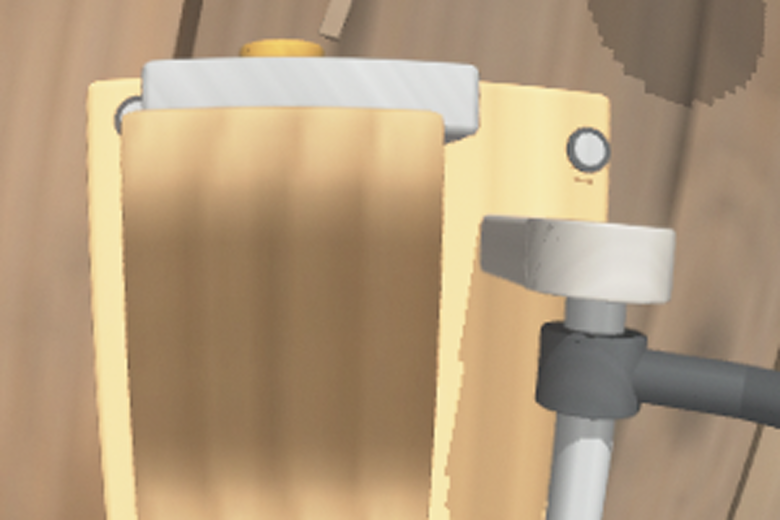

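View pics/s8.png

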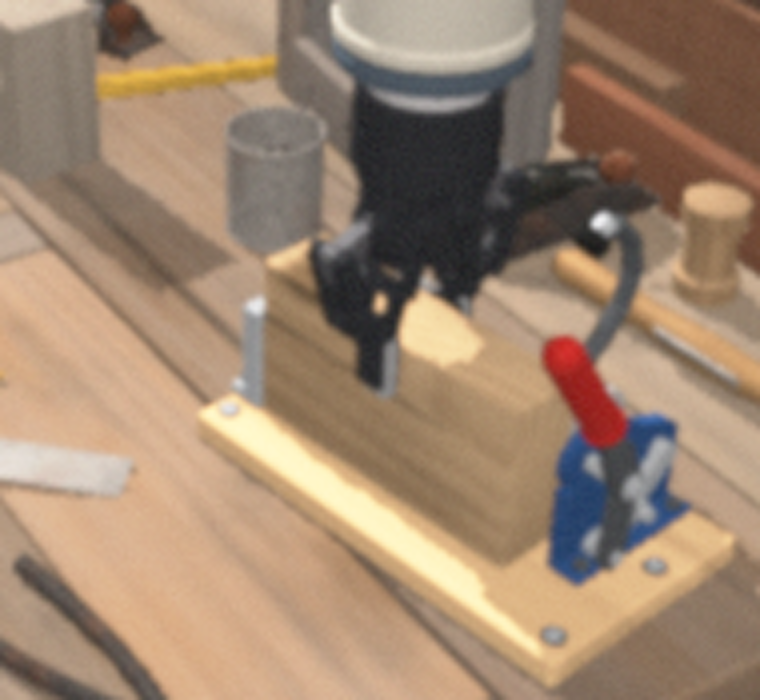

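View pics/t8.png

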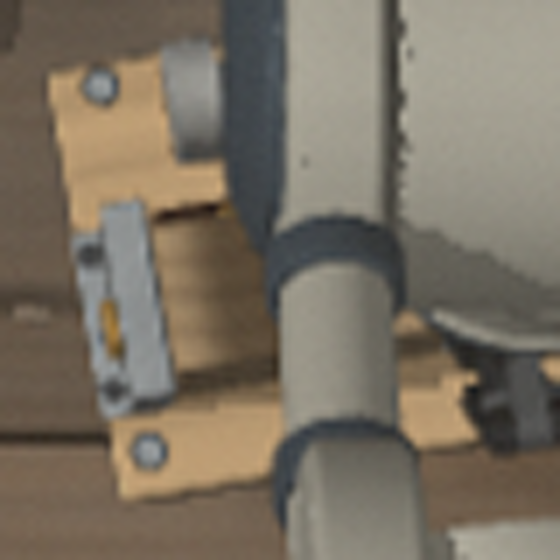

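>>> step_arm:
  series: [0,0,-0.001,0,0,0,0,-0.001,0,0,0,0,0,0,0]

```text
t: 13.3
tcp_pos: [595.0, 61.6, 82.1]
ee_rot: [[0.171, -0.001, 0.985], [-0.985, -0.002, 0.171], [0.002, -1.0, -0.001]]
contact_force: [-12.0, -15.1, 24.3]
finger_gap: 44.4
```

```bash
python3 -c "
from h import *
st()"
```

```text
t 13.3 tcp [594.953  61.642  82.052] jig 0.88 -2.85 yaw 9.849926024274508 gap 44.350991387670554 Fjig -14.435935500622064 -12.799077085848632 24.332792184581518 M [-2.373  2.47  -0.257]
```

>>> step_arm:
  series: [0,0,0.001,0,0,0,0,0,0,60,0,0,0,0,65,0,0,0,0,70,0,0,0,0,70,0,0,0,0,70]

```text
t: 13.9
tcp_pos: [595.8, 63.2, 81.8]
ee_rot: [[0.171, 0.0, 0.985], [-0.985, 0.0, 0.171], [-0.0, -1.0, 0.0]]
contact_force: [-0.7, 0.2, 0.3]
finger_gap: 59.5
```

Run:
```python
from h import *
st()
grab("wrist","w9.png",(150,20,450,220),2.6)
```

```text
t 13.9 tcp [595.768  63.225  81.802] jig 1.95 -1.43 yaw 9.862093034110826 gap 59.52710562295086 Fjig -0.6122052831561151 0.31759799381543924 0.26651767123038567 M [-0.009  0.011  0.008]
```

View pics/w9.png

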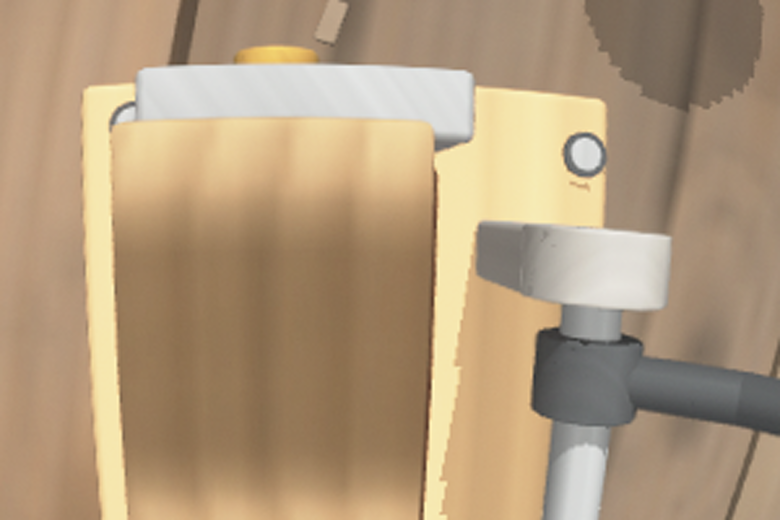

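>>> step_arm:
  series: [0,0,0.03,0,70,0,0,0.04,0,70,0,0,0.045,0,70,0.026,0.025,0,0,70,0,0,0,0,70,0,0,0,0,70]

```text
t: 14.55
tcp_pos: [621.6, 88.5, 196.5]
ee_rot: [[0.172, -0.0, 0.985], [-0.985, -0.0, 0.172], [0.0, -1.0, -0.0]]
contact_force: [-0.9, 0.5, -0.7]
finger_gap: 60.0
```

Run:
```python
from h import *
t,R=st()
j=(593.6,64.3,np.radians(9.8))
Q=[(22.5,92.5,118),(22.5,-20,118),(22.5,90,50),(22.5,92.5,84),(-22.5,92.5,118)]
print(wproj(J2W(j,Q),t,R))
im=viewer.read_camera("wrist")[:,:,::-1];cv2.imwrite("pics/w10.png",cv2.resize(im,None,fx=1.5,fy=1.5))
cv2.imwrite("pics/w10c.png",cv2.resize(im[90:250,170:350],None,fx=4,fy=3.7,interpolation=cv2.INTER_CUBIC))
```

```text
t 14.55 tcp [621.572  88.475 196.536] jig 31.68 19.06 yaw 9.904745473981391 gap 59.960493152105244 Fjig -0.8250841302593067 0.6713177094559475 -0.6665252325288795 M [-0.063  0.03  -0.002]
[[245.641 110.724]
 [247.019 248.444]
 [248.627 110.823]
 [247.329 109.324]
 [185.754 112.201]]
```

View pics/w10.png

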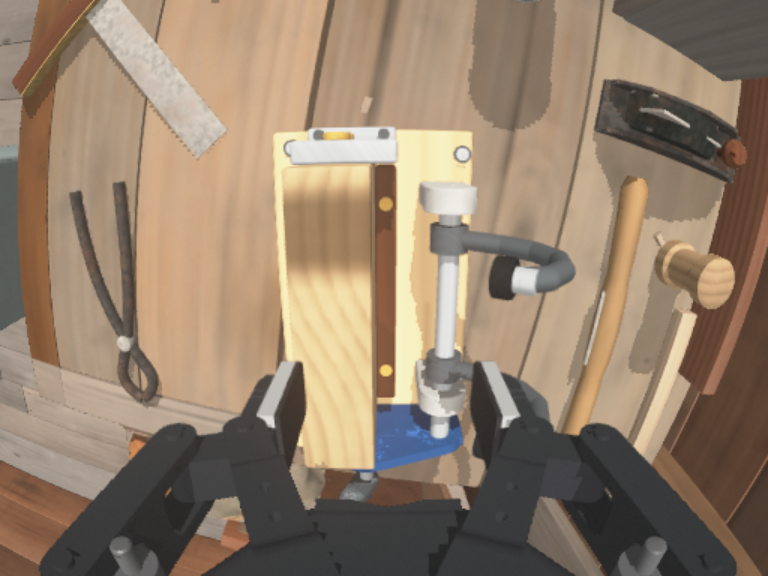

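View pics/w10c.png

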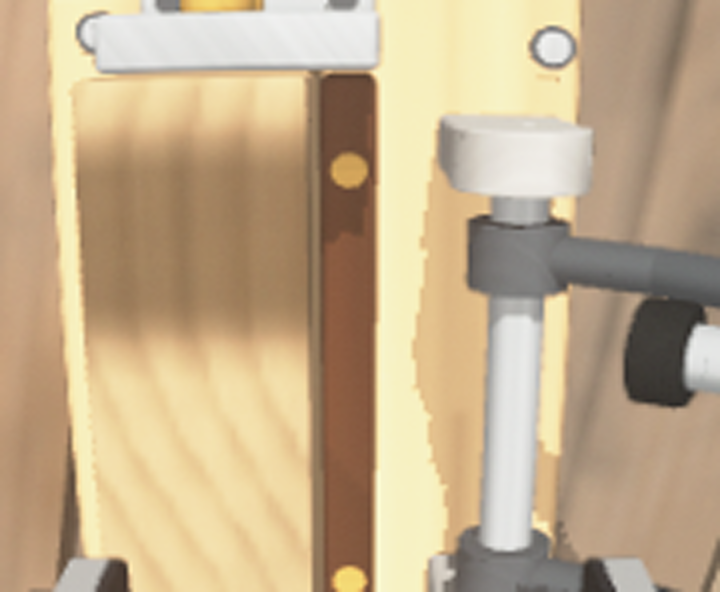

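Run:
```python
from h import *
t,R=st()
j=(593.6,64.3,np.radians(9.8))
Q=[(22.5,y,z) for y in (60,20,-20,-60) for z in (118,50)]
print(wproj(J2W(j,Q),t,R))
im=cv2.imread("pics/w10.png");cv2.imwrite("pics/w10d.png",cv2.resize(im[160:410,340:420],None,fx=6,fy=2.4,interpolation=cv2.INTER_CUBIC))
```

```text
t 14.6 tcp [621.045  88.072 196.2  ] jig 31.09 18.75 yaw 9.881692190473526 gap 59.47456998355275 Fjig -0.32747814833898237 0.1248924710842928 0.03969911513449065 M [ 0.033  0.023 -0.008]
[[246.726 153.542]
 [249.454 141.169]
 [247.204 203.636]
 [249.681 180.615]
 [247.809 248.321]
 [249.983 217.375]
 [248.468 286.766]
 [250.333 250.724]]
```

View pics/w10d.png

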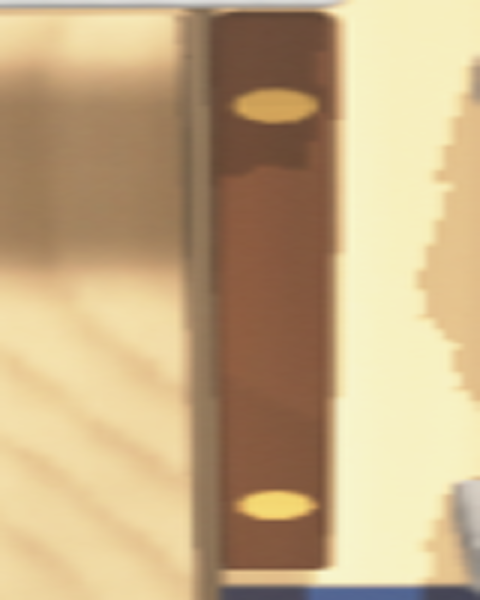

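>>> step_arm:
  series: [0,0,0.03,0,50,0,-0.01,0.024,0.13,50,-0.004,-0.018,0,0.13,50,-0.004,-0.018,0,0.13,50,-0.004,-0.018,0,0.13,50,-0.004,-0.018,0,0.13,50,-0.004,-0.018,0,0.13,50,-0.004,-0.018,0,0.13,50]
  squeeze: 25

```text
t: 15.4
tcp_pos: [596.5, -31.0, 250.1]
ee_rot: [[0.885, -0.002, 0.465], [-0.465, 0.0, 0.885], [-0.002, -1.0, -0.001]]
contact_force: [-0.3, -0.1, 0.1]
finger_gap: 42.7
```

>>> step_arm:
  series: [-0.004,-0.018,0,0.13,50,-0.004,-0.015,0,0.13,50,-0.004,-0.01,0,0.13,50,0,0,0,0.13,50,0,0,0,0.13,50,0,0,0,0,50,0,0,0,0,50]

```text
t: 16.1
tcp_pos: [585.1, -73.1, 250.4]
ee_rot: [[0.988, -0.001, -0.156], [0.156, 0.0, 0.988], [-0.001, -1.0, 0.0]]
contact_force: [-1.3, -0.4, -0.2]
finger_gap: 42.6
```

Run:
```python
from h import *
st()
grab("wrist","w11.png",None,1.5)
```

```text
t 16.1 tcp [585.094 -73.079 250.396] jig -31.77 -133.93 yaw 98.99110284830806 gap 42.55677398583628 Fjig -1.3029465878652 -0.13519367353291756 -0.1857400666297247 M [-0.052  0.005  0.017]
```

View pics/w11.png

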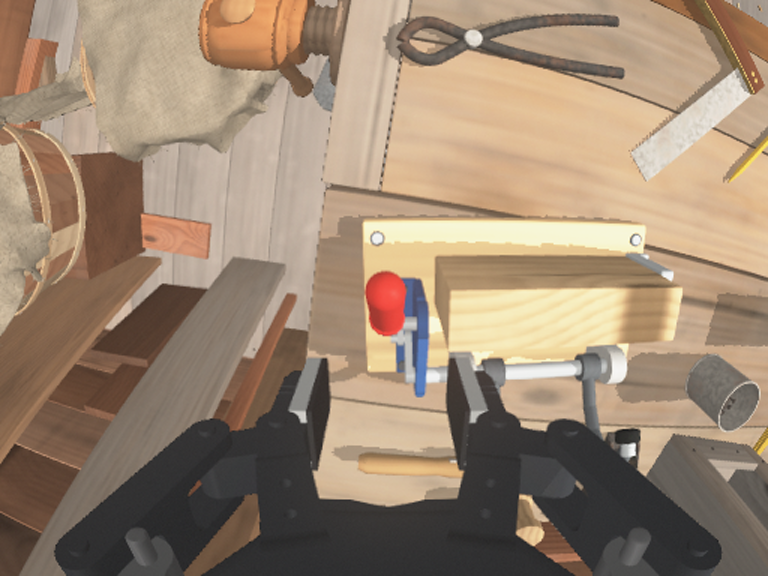

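>>> step_arm:
  series: [0,-0.001,-0.03,0.014,50,0,0,-0.04,0,50,0,0,-0.025,0,50,0,0,-0.015,0,50,0,0,0,0,50,0,0,0,0,0,0,0,0,0,0,0,0,0,0,0]
  squeeze: 25

```text
t: 16.95
tcp_pos: [586.2, -74.1, 141.8]
ee_rot: [[0.985, 0.002, -0.174], [0.174, -0.001, 0.985], [0.002, -1.0, -0.001]]
contact_force: [-1.9, -1.1, 2.3]
finger_gap: 19.0
```

>>> step_arm:
  series: [0,0,0,0,0]

```text
t: 17.05
tcp_pos: [586.2, -74.1, 141.8]
ee_rot: [[0.985, 0.002, -0.174], [0.174, -0.0, 0.985], [0.002, -1.0, -0.001]]
contact_force: [-0.0, -1.4, 6.2]
finger_gap: 19.2
```

Run:
```python
from h import *
st()
grab("wrist","w12.png",None,1.5)
```

```text
t 17.05 tcp [586.19  -74.072 141.767] jig -30.85 -135.09 yaw 100.01919080019137 gap 19.22443314509791 Fjig -0.2862799442837367 -1.410691716557534 6.239839585730707 M [-0.156  0.114 -0.054]
```

View pics/w12.png

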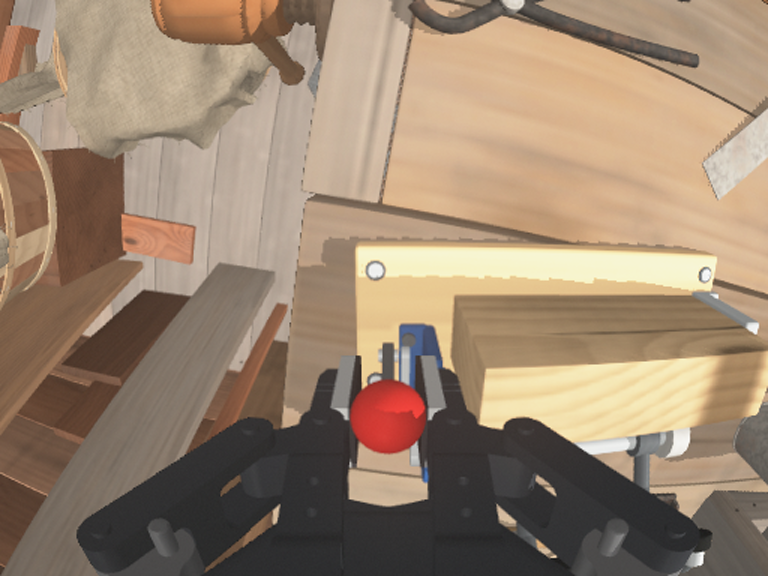

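>>> step_arm:
  series: [-0.007,-0.001,-0.005,0,0,-0.007,-0.001,-0.006,0,0,-0.006,-0.001,-0.007,0,0,-0.006,-0.001,-0.0075,0,0,-0.005,-0.001,-0.008,0,0,-0.0045,-0.0005,-0.008,0,0,0,0,0,0,0]

```text
t: 17.8
tcp_pos: [550.6, -80.2, 99.3]
ee_rot: [[0.985, 0.002, -0.174], [0.174, -0.001, 0.985], [0.001, -1.0, -0.001]]
contact_force: [1.0, -6.2, 3.5]
finger_gap: 19.0
```

Run:
```python
from h import *
st()
```

```text
t 17.8 tcp [550.578 -80.168  99.323] jig -66.98 -135.04 yaw 100.01869830147878 gap 19.04501808792231 Fjig -0.07713470125224442 -6.323197478744188 3.482451357875595 M [-0.854 -0.217  0.07 ]
```

>>> step_arm:
  series: [-0.003,-0.0005,-0.008,0,0,-0.002,-0.0005,-0.009,0,0,-0.001,0,-0.007,0,0,0,0,-0.002,0,0,0,0,0,0,0]

```text
t: 18.3
tcp_pos: [544.2, -81.3, 73.6]
ee_rot: [[0.985, 0.0, -0.174], [0.174, -0.001, 0.985], [0.0, -1.0, -0.001]]
contact_force: [-4.5, -10.1, 6.3]
finger_gap: 19.1
```

Run:
```python
from h import *
st()
```

```text
t 18.3 tcp [544.184 -81.27   73.595] jig -73.47 -135.03 yaw 100.03027073616187 gap 19.07685111545836 Fjig -6.127789904087539 -9.1648781897235 6.343087180398781 M [-1.348  0.445 -0.021]
```

>>> step_arm:
  series: [0,0,-0.002,0,0,0,0,-0.001,0,0,0,0,-0.001,0,0,0,0,0,0,0]

```text
t: 18.7
tcp_pos: [544.1, -81.3, 69.7]
ee_rot: [[0.985, 0.0, -0.174], [0.174, -0.001, 0.985], [-0.0, -1.0, -0.001]]
contact_force: [-3.5, -10.0, 4.1]
finger_gap: 19.3
```

Run:
```python
from h import *
st()
```

```text
t 18.7 tcp [544.075 -81.276  69.735] jig -73.58 -135.02 yaw 100.03284343804353 gap 19.25908507907051 Fjig -5.185428812378431 -9.247502778158049 4.124414477975676 M [-1.427  0.576  0.07 ]
```

>>> step_arm:
  series: [0,0,-0.001,0,0,0,0,-0.001,0,0,0,0,0,0,0]

```text
t: 19.0
tcp_pos: [544.1, -81.3, 67.7]
ee_rot: [[0.985, 0.0, -0.174], [0.174, -0.001, 0.985], [0.0, -1.0, -0.001]]
contact_force: [-4.4, -9.9, 2.7]
finger_gap: 19.1
```

>>> step_arm:
  series: [0,0,-0.001,0,0,0,0,-0.001,0,0,0,0,0,0,0]

```text
t: 19.3
tcp_pos: [544.1, -81.3, 65.6]
ee_rot: [[0.985, 0.0, -0.174], [0.174, -0.001, 0.985], [-0.0, -1.0, -0.001]]
contact_force: [-3.3, -9.6, 1.2]
finger_gap: 19.3
```

Run:
```python
from h import *
st()
grab("scene","s13.png",(235,120,395,285),4.5);grab("wrist","w13.png",None,1.5)
```

```text
t 19.3 tcp [544.103 -81.27   65.599] jig -73.55 -135.02 yaw 100.03495795898878 gap 19.28098107567075 Fjig -4.888303886268624 -8.882742060341238 1.173046553263686 M [-1.477  0.368 -0.01 ]
```

View pics/s13.png

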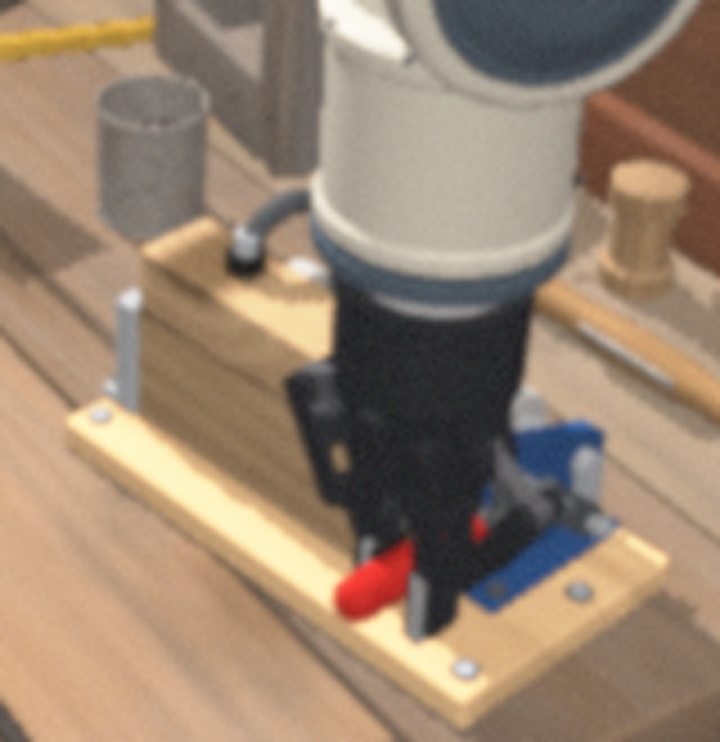

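View pics/w13.png

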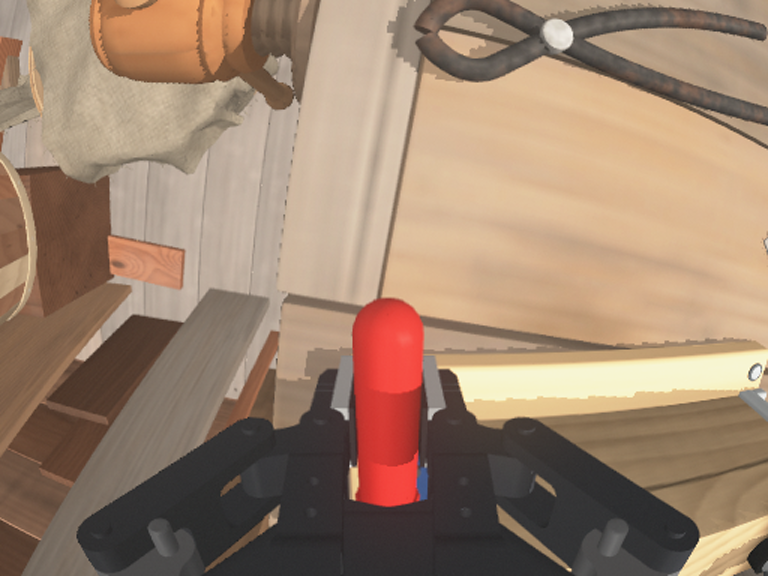

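>>> step_arm:
  series: [0,0,-0.002,0,0,0,0,-0.002,0,0,0,0,0,0,0]

```text
t: 19.7
tcp_pos: [544.3, -81.2, 61.4]
ee_rot: [[0.985, 0.0, -0.174], [0.174, -0.001, 0.985], [0.0, -1.0, -0.001]]
contact_force: [-1.7, -9.4, -1.8]
finger_gap: 19.1
```

Run:
```python
from h import *
st()
grab("wrist","w14.png",None,1.5)
for f in("w2","w13","w14"):
    a=cv2.imread(f"pics/{f}.png");m=(a[:,:,2]>150)&(a[:,:,1]<80);m[:250]=0;ys,xs=np.nonzero(m[:,360:420]);print(f,ys.min(),ys.max())
```

```text
t 19.7 tcp [544.282 -81.216  61.45 ] jig -73.37 -135.0 yaw 100.03077935539267 gap 19.123038430315997 Fjig -3.302173644570416 -9.017887038026146 -1.7905712810817405 M [-1.403  0.146 -0.053]
w2 284 506
w13 299 506
w14 295 506
```

Run:
```python
from h import *
j=(593.6,64.3,np.radians(9.8))
a=np.radians(100.0);z=np.array([np.cos(a),np.sin(a),0]);y=np.array([0,0,-1.]);R=np.c_[np.cross(y,z),y,z]
def tip(th,L=40):
    x=-(90+L)*np.cos(th)+6*np.sin(th); zz=(90+L)*np.sin(th)+6*np.cos(th); return J2W(j,(15+x,-134,82+zz))
for n,t in (("w2 284",(544.18,-81.28,71.25)),("w13 299",(544.1,-81.27,65.6)),("w14 295",(544.28,-81.2,61.45))):
    print(n,[round(wproj(tip(th),np.array(t),R)[0,1]*1.5,1) for th in(-.05,0,.03,.05,.1,.15)])
```

```text
w2 284 [np.float64(274.2), np.float64(280.8), np.float64(285.5), np.float64(289.0), np.float64(299.2), np.float64(311.6)]
w13 299 [np.float64(279.7), np.float64(286.8), np.float64(291.9), np.float64(295.7), np.float64(306.8), np.float64(320.2)]
w14 295 [np.float64(283.2), np.float64(290.7), np.float64(296.2), np.float64(300.2), np.float64(311.9), np.float64(326.0)]
```

>>> step_arm:
  series: [0,0,-0.002,0,0,0,0,-0.001,0,0,0,0,0,0,0]

```text
t: 20.05
tcp_pos: [544.8, -81.2, 60.1]
ee_rot: [[0.985, 0.002, -0.174], [0.174, -0.001, 0.985], [0.002, -1.0, -0.002]]
contact_force: [-8.4, -7.0, 27.9]
finger_gap: 19.2
```

Run:
```python
from h import *
st()
```

```text
t 20.05 tcp [544.785 -81.249  60.053] jig -72.88 -135.12 yaw 100.03687937973078 gap 19.204940983769777 Fjig -9.467563043527058 -5.5010541618297735 27.870572277878786 M [-1.06   1.095 -0.032]
```

>>> step_arm:
  series: [0,0,0.001,0,0,0,0,0,0,40,0,0,0,0,50,0,0,0,0,50]

```text
t: 20.45
tcp_pos: [544.2, -80.3, 59.3]
ee_rot: [[0.985, 0.0, -0.174], [0.174, 0.0, 0.985], [0.0, -1.0, 0.0]]
contact_force: [-0.4, -0.8, -0.3]
finger_gap: 42.7
```

Run:
```python
from h import *
t,R=st()
grab("wrist","w15.png",None,1.5)
a=cv2.imread(f"pics/w15.png");m=(a[:,:,2]>150)&(a[:,:,1]<80);m[:250]=0;ys,xs=np.nonzero(m[:,360:420]);print(ys.min())
j=(593.6,64.3,np.radians(9.8))
print([round(wproj(J2W(j,(15-130*np.cos(h)+6*np.sin(h),-134,82+130*np.sin(h)+6*np.cos(h))),t,R)[0,1]*1.5+3,1) for h in(-.05,0,.03,.05,.1)])
```

```text
t 20.45 tcp [544.205 -80.291  59.299] jig -73.28 -134.07 yaw 100.0364814240091 gap 42.685727971578295 Fjig -0.5042170513624835 -0.7208470987809144 -0.288481972006261 M [-0.007  0.002 -0.029]
296
[np.float64(288.2), np.float64(295.9), np.float64(301.5), np.float64(305.7), np.float64(317.7)]
```

Lever at 0 after release. Retreat upwards, then to the side, and check.

>>> step_arm:
  series: [0,0,0.03,0,50,0,0,0.045,0,50,0,0,0.045,0,50,0,0,0.045,0,50,-0.03,0,0,0,50,-0.03,0,0,0,50,0,0,0,0,50,0,0,0,0,50]

```text
t: 21.3
tcp_pos: [484.0, -80.4, 224.5]
ee_rot: [[0.985, 0.0, -0.174], [0.174, -0.0, 0.985], [0.0, -1.0, -0.0]]
contact_force: [0.4, -0.7, 0.0]
finger_gap: 42.7
```

Run:
```python
from h import *
t,R=st()
grab("wrist","w16.png",None,1.5);grab("scene","s16.png",None,1.5);grab("scene","s16c.png",(235,120,395,285),4.5);grab("top","t16.png",None,1.5);grab("top","t16c.png",(235,95,395,205),5)
```

```text
t 21.3 tcp [483.973 -80.369 224.486] jig -132.65 -123.9 yaw 100.02306861363725 gap 42.656807918674254 Fjig 0.3048793365710231 -0.7318241613550608 0.048407002281868665 M [ 0.    -0.042  0.018]
```

View pics/w16.png

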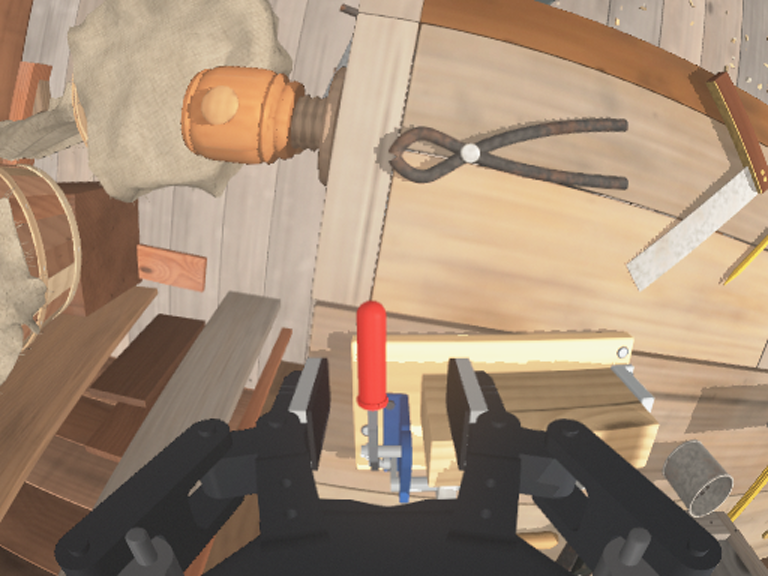

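View pics/s16c.png

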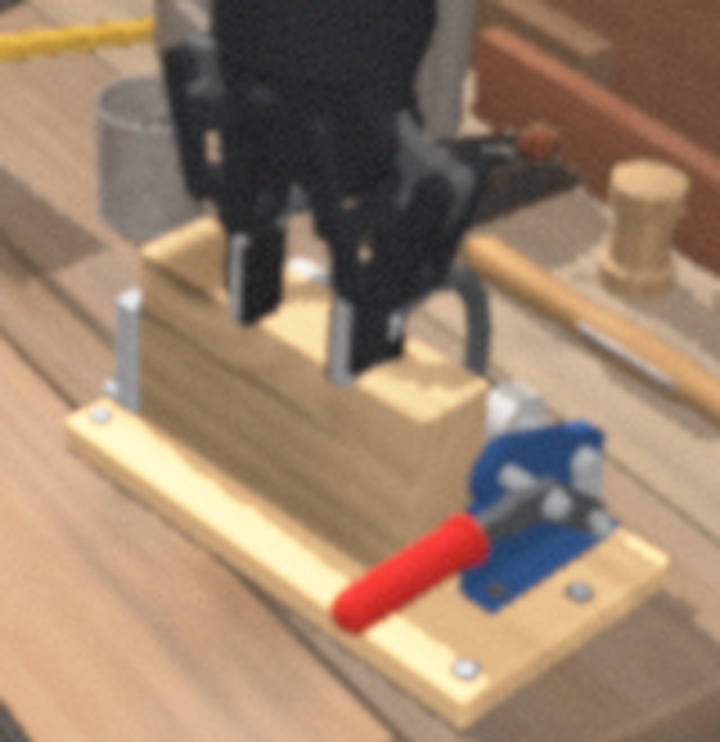

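View pics/t16.png

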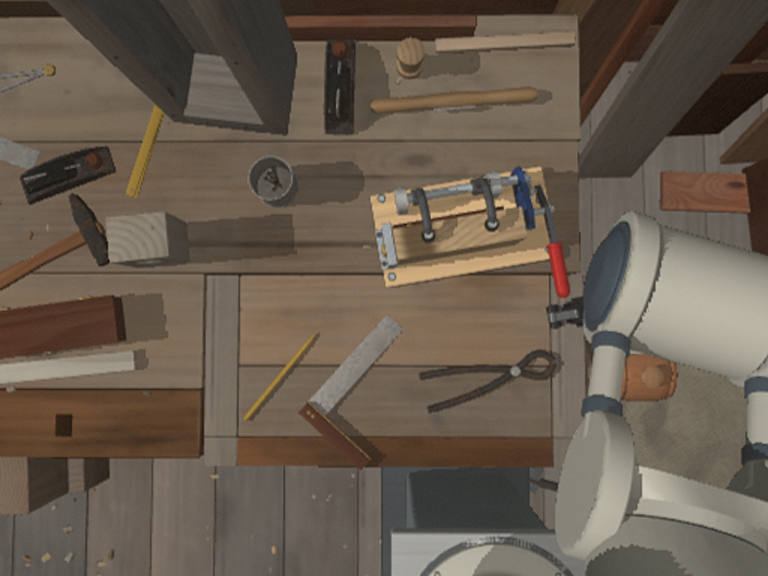

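View pics/t16c.png

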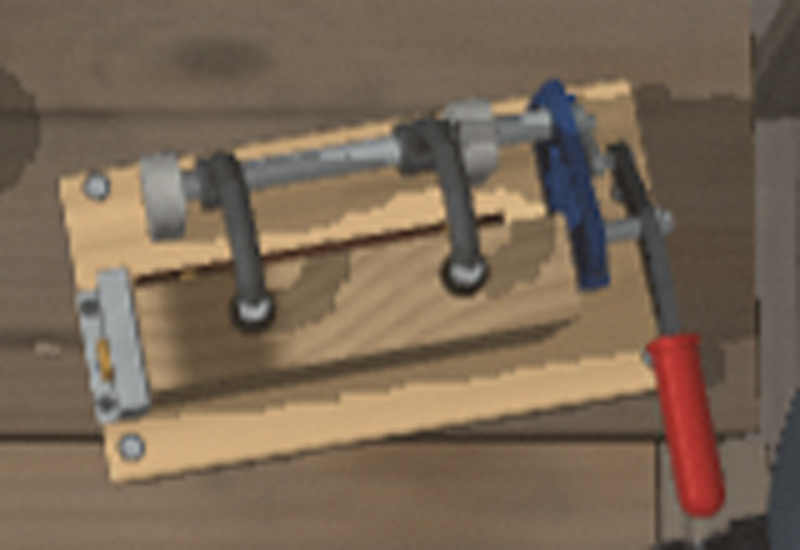

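Run:
```python
from h import *
a=cv2.imread("pics/top0.png").astype(int);b=cv2.imread("pics/t16.png");b=cv2.resize(b,(512,384),interpolation=cv2.INTER_AREA).astype(int)
d=np.abs(a-b).max(2)
for n,(u0,v0,u1,v1) in dict(square=(195,205,275,310),tin=(160,98,204,142),pincers=(275,228,355,278)).items(): print(n,np.mean(d[v0:v1,u0:u1]),(d[v0:v1,u0:u1]>60).sum())
j=(593.6,64.3,np.radians(9.8))
print("pred block top corners in t16c",[((p-[235,95]+.5)*5-.5).round() for p in proj("top",J2W(j,[(22.5,92.5,118),(22.5,-92.5,118),(-22.5,-92.5,118),(-22.5,92.5,118)]))])
st(); ticket.job_done()
```

```text
square 10.676904761904762 0
tin 4.2634297520661155 0
pincers 4.45675 0
pred block top corners in t16c [array([130., 286.]), array([561., 211.]), array([581., 316.]), array([148., 391.])]
t 21.55 tcp [484.735 -80.418 224.054] jig -131.91 -124.08 yaw 100.04882441250368 gap 42.765838670398 Fjig -0.1837983333000746 -0.2532945025684894 -0.061208527771554076 M [-0.004  0.011  0.002]
the job is handed in; nothing more can be done
```

I loaded the oak block into the jig, locked the clamp on it and handed the job in at about 21.5 s of the 67 s allowed.

**What I did:** I gripped the red lever and lifted it along its arc until the arms sprang open. I set the block on the bed, still on its long edge, then slid it until I felt the fence and then the bush plate. I then brought the lever back down past its dead point to a hard stop, which read 28 N at the wrist, and let go.

**Last checks:**
- **Lever:** it stayed at about 0 rad after release. In the top view it lies at the same pixels as at the start.
- **Clamp:** both arms are down with their pads on top of the block.
- **Flush:** before clamping, an overhead wrist picture showed no gap to the fence. At the plate, the picture matched a flush fit to within about 0.5 mm. After clamping I checked only the top view, where the block's corners lie where a seated block should, to within a few millimetres by eye.
- **Bystanders:** comparing top views from before and after shows the try square, nail tin and pincers unmoved.
- **Robot:** it stands clear of everything, with about zero contact force.

**One surprise:** the lever reached its stop with the gripper about 11 mm lower than on the first grasp, probably because the fingers held the grip at a different point or slipped along it. The camera angle and the hard stop both still showed the lever fully down.

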